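Turn the mounting plate over onto the insulated latch housing

ROBOT

A 6-joint arm with a two-finger parallel gripper is mounted at the origin on the work surface. World frame = base frame: x ahead of the robot, y to its left, z up, the work surface at z = 0. Lengths are in m, angles in degrees, forces in N, time in s.
With the tool pointing down it reaches from about 0.35 to 0.875 m from the base axis. Payload 4.2 kg.
Tool frame: the origin (TCP) lies where the fingers leave the gripper's body, on its centre line; the fingertips stand 70 mm ahead of it and the grasp point (between the pads) lies 51 mm ahead of it; z points along the fingers, y is the direction in which the jaws open and shut (so a half turn about z gives the same grasp; the last joint's range is limited). The gripper opens to 87 mm and grips with 3 to 60 N. Pads are 19 mm wide; open, the fingers measure 117 mm over their backs; the gripper's body (75 mm by 190 mm) begins 51 mm behind the grasp point.
Start: joints at [-49.297, 22.042, 0.453, 0, -68.411, -14.817], TCP at [0.273, -0.562, 0.292] pointing down, gripper open.
Joint ranges: [-179.83, 179.83], [-69.29, 118.12], [-61.27, 80.66], [-181.25, 117.63], [-171.15, -9.14], [-177.46, 177.46]. Speed limits (degrees/s): [159.86, 159.86, 180, 180, 180, 180].

INTERFACE

Orientations are given as a 3x3 rotation matrix whose columns are the frame's x, y, z axes.
In Python, from station import sense, capture, camera_model, finish_job gives the robot as it stands.
- The arm moves only by the shell command python3 -m inch 'ROWS'. ROWS is JSON, a list of rows, each an object with "hand": the closure, from 0 (fully open) to 1 (shut); "slide": the shift along the world's x, y, z in cm, a list of three; "yaw": the turn about the world's z in rad. A call has 1 to 10 rows; each row is the pose to reach, as a shift and turn from the pose commanded when the call began; what a row does not reach only later rows make up. A row lasts 1/8 s, in which the tool goes at most 62.5 mm and 10.7 degrees, less where a joint would pass 70% of its speed; a pose out of reach is approached as far as the arm can. A call with a gripper value outside its range is refused whole. The fingers move at their own pace and stop on an object; the grip force is fixed at half the most. Time passes only in rows, so rows that repeat a pose let the fingers close. It gives the time, the measured TCP pose, the force and the opening at its end, in the units of the state.
- sense(): the state, without advancing time (a new reading comes with each control period).
- capture(name): name is "scene" or "top" or "wrist"; returns the picture (400x640x3 uint8, blue, green, red); there is no depth.
- camera_model(name): a dict with "mtx" (3x3 intrinsics, pixels), "k1" (the pictures are not rectified: a ray, as slopes to the right and down, at radius r is drawn at 1 + k1 r^2 times it, then the intrinsics apply), "xyz" and "orientation" of the camera in the world; the wrist camera has in their place "tool_from_camera" (4x4, takes a point from camera to tool coordinates, whose origin is the TCP and whose axes are the flange's). Camera axes: x right, y up, looking along -z (the intrinsics and any distortion apply to the point x, -y, -z); pixel columns grow to the right and rows downward; lengths in m; the calibration is good to about 2 mm. A picture is of the moment at which its call begins: read the wrist's pose just before it. camera_model takes no time and is no camera call.
- finish_job(): hands the job in, once; it reports no verdict.
The state is a dict: "time_s": time; "joints": joint angles; "joint_velocities": joint speeds; "effort": joint torques, N m; "tcp_pos": TCP position; "ee_rot": TCP orientation; "wrist_force": force on the tool from outside, world axes, zero at the start; "moment": the same for the moment, N m; "gripper_width": opening from 0.0 (shut) to 1.0 (fully open).
Only numpy, scipy, OpenCV 4.12 (cv2) and the standard library are available. Lean on these libraries where they do the work, as an engineer would, in place of code of your own. Each camera call takes 0.05 s, during which the arm holds its last target. There are 200 camera calls.

TASK

Lay the orange insulating sheet centrally on top of the grey latch housing and let go of it. Then turn over the mounting plate that lies bare side up on the wooden riser: lever its outer edge up against the steel stop wall, bring it over the wall and lower it gently, never letting it fall, so that it ends blue side up, flat on the sheet, square on the housing and with its edge close to the wall. Leave the roller arms and the cam wheel where they lie.

Things in the scene. Friction and masses are not known exactly. Their poses are not given: they have to be found in the camera images.
- stop_wall: Upright steel wall, fixed: 160 mm long (its x), 12 mm thick (y), top 90 mm above the bench. Origin on the bench under its centre. Foot clamps 12 mm high at both ends. The riser stands on one side (+y or -y), the housing on the other.
- riser: Plywood riser, fixed, 60 mm high, H-shaped from above: two bars 35 (x) x 120 mm (y) at its x ends, a web 80 (x) x 60 mm (y) between, leaving in each long side a finger notch 80 mm wide, 30 mm deep, open down to the bench. Origin on the bench under its centre, 68.5 mm from the wall's centre plane, level with the wall's middle; axes parallel to the wall's.
- housing: Grey cast-iron latch housing, fixed, of the very same H shape and size as the riser (150 x 120 x 60 mm, same bars, web and finger notches), standing at the same distance on the other side of the wall. Origin on the bench under its centre; flat top 60 mm above the bench.
- plate: Loose plate, 150 (its x) x 120 (y) x 8 mm, about 0.4 kg; +z face bare aluminium, -z face blue. Origin at the centre of its volume. Starts flat on the riser, about centred, blue face down, underside 60 mm above the bench, one 150 mm edge 0.5 to 4.5 mm from the wall, the other over the riser's outer finger notch, where a finger can hook under it. Must end with z down.
- sheet: Loose stiff orange insulating sheet, 76 mm (its x) by 60 mm (its y) by 6 mm thick, about 45 g. Origin at the centre of its underside. At the start it lies flat on the stand; can be gripped across the 60 mm.
- stand: Grey plastic block, fixed, 100 mm (x) by 36 mm (y) by 30 mm high, carrying the sheet; stands at the left or right of the jig. Origin on the bench under its centre. The sheet is centred on it, so it overhangs the stand by 12 mm on both long sides.
- roller_arm_a: Bystander: loose zinc-plated roller arm, about 120 x 34 x 13 mm, lying on the bench beyond the jig. Origin at the centre of its underside.
- roller_arm_b: Bystander: second, identical roller arm.
- cam_wheel: Bystander: loose black nylon cam wheel, 68 mm across, 26 mm high, lying on the bench to the left of the jig (+y), a little farther out. Origin at the centre of its underside.
Things that resemble listed ones, but are neither listed nor needed, are in the scene too. Several things have the shape of the sheet; the one meant has the colours described above. Of the things shaped like the plate, the aluminium one is meant.

How it is judged:
By the outcome, as a careful person would: the job done as asked, in the order asked, and still so for the second after the job is handed in, with the robot touching nothing.
It also fails if it takes over 72 s, if anything falls off the work surface, if the arm or the gripper's body presses on something with over 40 N, if the wrist force passes 120 N, or if a joint passes its speed limit or range.

## Working session

There is one attempt and no reset: what is moved stays moved. The work goes in short steps, Python scripts to look and compute and a shell command to move; the robot and the scene stay as the last step left them, time stands still between calls to the robot, and variables do not carry over. Pictures are saved under pics/ and viewed, about 8 in all and at most 12, crops included, and the job is handed in when it is done.

```bash
mkdir -p pics; ls
python3 - <<'E'
from station import *
import cv2,numpy as np
s=sense();print(s)
a=capture("scene");b=capture("top")
cv2.imwrite("pics/scene0.png",a);cv2.imwrite("pics/top0.png",b)
for n in("scene","top","wrist"):print(n,camera_model(n))
E
```

```text
pics
{'time_s': 0.0, 'joints': array([-4.92980300e+01,  2.20922071e+01,  3.79248614e-01, -2.89970253e-02,
       -6.84129374e+01, -1.48182639e+01]), 'joint_velocities': array([ 0.03517278, -0.04458912,  0.03535406,  0.01719119, -0.02798568,
       -0.13538687]), 'effort': array([-8.45777413e-04, -3.90664315e+01,  1.87411237e+01,  4.21993867e+00,
        1.10043623e-02, -2.21236323e-04]), 'tcp_pos': array([ 0.27267829, -0.56187007,  0.29114057]), 'ee_rot': array([[-8.99763398e-01, -4.36376752e-01, -1.07611756e-03],
       [-4.36378066e-01,  8.99761242e-01,  1.97265022e-03],
       [ 1.07430178e-04,  2.24451256e-03, -9.99997475e-01]]), 'wrist_force': array([-0.72868514,  1.24685072, -0.45851168]), 'moment': array([-0.00254931, -0.01712339,  0.02666218]), 'gripper_width': 1.0009930068513395}
scene {'mtx': array([[496.26232769,   0.        , 318.87420605],
       [  0.        , 496.26232769, 189.83154614],
       [  0.        ,   0.        ,   1.        ]]), 'k1': 0.03583510865607481, 'xyz': array([ 1.20877072, -0.31744228,  0.90437292]), 'orientation': array([[ 0.39608106, -0.6892996 , 
[... 418 characters left out ...]
 -1.65664632e-01],
       [-9.99921705e-01, -1.23025853e-02,  2.28712685e-03],
       [ 2.17238877e-04,  1.65680276e-01,  9.86179496e-01]])}
wrist {'mtx': array([[304.60145013,   0.        , 316.52612991],
       [  0.        , 304.60145013, 195.12051269],
       [  0.        ,   0.        ,   1.        ]]), 'k1': -0.025915445058860724, 'tool_from_camera': array([[ 1.97173821e-03,  9.64846120e-01,  2.62808061e-01,
         7.17078353e-02],
       [ 9.99997870e-01, -2.06295394e-03,  7.11511247e-05,
        -7.24762147e-04],
       [ 6.10810810e-04,  2.62807360e-01, -9.64848132e-01,
        -9.29078500e-02],
       [ 0.00000000e+00,  0.00000000e+00,  0.00000000e+00,
         1.00000000e+00]])}
```

View pics/top0.png

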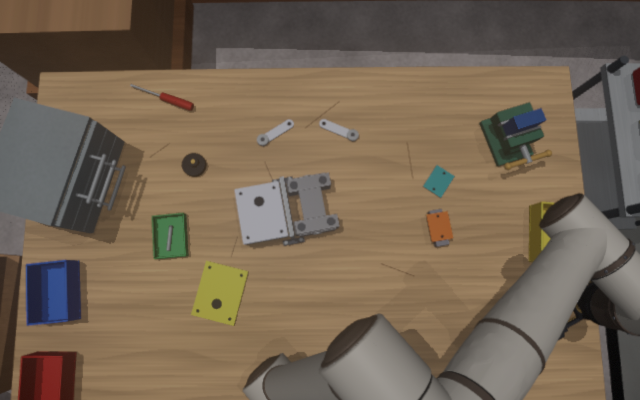

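View pics/scene0.png

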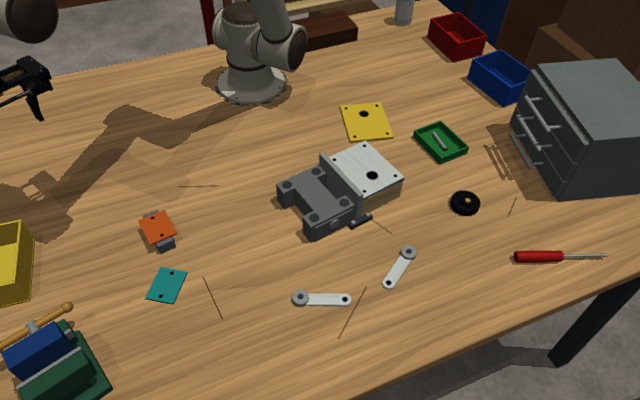

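The top view shows the orange sheet at about (439,228), the plate on the riser at about (262,212), the wall at about (290,210) and the housing at about (313,205). The cyan sheet and the yellow plate are decoys. The scene view shows the same layout.

```bash
cat > h.py <<'E'
from station import *
import cv2,numpy as np
def rays(n,px,s=None):
    m=camera_model(n)
    u=cv2.undistortPoints(np.float64(px).reshape(-1,1,2),m["mtx"],np.array([m["k1"],0,0,0])).reshape(-1,2)
    d=np.c_[u[:,0],-u[:,1],-np.ones(len(u))]
    if n=="wrist":
        T=m["tool_from_camera"];R=s["ee_rot"]@T[:3,:3];o=s["tcp_pos"]+s["ee_rot"]@T[:3,3]
    else: R=m["orientation"];o=m["xyz"]
    return o,d@R.T
def onplane(n,px,z,s=None):
    o,d=rays(n,px,s);return o+d*((z-o[2])/d[:,2])[:,None]
def quad(mask,roi=None):
    if roi:
        k=np.zeros_like(mask);x0,y0,x1,y1=roi;k[y0:y1,x0:x1]=1;mask=mask*k
    mask=cv2.morphologyEx(mask,cv2.MORPH_CLOSE,np.ones((5,5)))
    mask=cv2.morphologyEx(mask,cv2.MORPH_OPEN,np.ones((3,3)))
    cs,_=cv2.findContours(mask,cv2.RETR_EXTERNAL,cv2.CHAIN_APPROX_NONE)
    return max(cs,key=cv2.contourArea)
def rect(n,c,z,s=None):
    P=onplane(n,c.reshape(-1,2),z,s)[:,:2]
    return cv2.minAreaRect((P*1000).astype(np.float32))
def orange(im):
    return cv2.inRange(cv2.cvtColor(im,cv2.COLOR_BGR2HSV),(4,140,90),(15,255,255))
E
python3 - <<'E'
from h import *
for n,roi,pr in(("top",(400,190,470,260),(225,170,292,250)),("scene",(120,190,200,270),(310,130,410,215))):
    im=cv2.imread(f"pics/{n}0.png")
    c=quad(orange(im),roi);print(n,"sheet",rect(n,c,.036))
    hsv=cv2.cvtColor(im,cv2.COLOR_BGR2HSV)
    m=cv2.inRange(hsv,(0,0,140),(180,50,255))
    c=quad(m,pr);r=rect(n,c,.068);print("plate",r,cv2.boundingRect(c));print(cv2.boxPoints(r))
    big=im[pr[1]-30:pr[3]+40,pr[0]-10:pr[2]+70] if n=="top" else im[120:260,260:420]
    cv2.imwrite(f"pics/{n}_c.png",cv2.resize(big,None,fx=5 if n=="top" else 5,fy=5 if n=="top" else 5,interpolation=cv2.INTER_CUBIC)[:600,:800])
E
```

```text
top sheet ((463.79425048828125, -364.4103088378906), (75.35472106933594, 60.87379837036133), 8.58218765258789)
plate ((506.2629699707031, 112.94595336914062), (149.64869689941406, 133.7357177734375), 9.958271026611328) (235, 180, 56, 63)
[[421.0024   165.86694 ]
 [444.12943   34.146084]
 [591.52356   60.024963]
 [568.3965   191.74582 ]]
scene sheet ((466.1434631347656, -363.9784851074219), (80.53929901123047, 62.44013977050781), 8.439142227172852)
plate ((500.1623840332031, 118.67887878417969), (155.51705932617188, 121.42222595214844), 9.995906829833984) (325, 141, 78, 56)
[[413.0461   164.97125 ]
 [434.12234   45.392193]
 [587.2787    72.386505]
 [566.2024   191.96556 ]]
```

View pics/top_c.png

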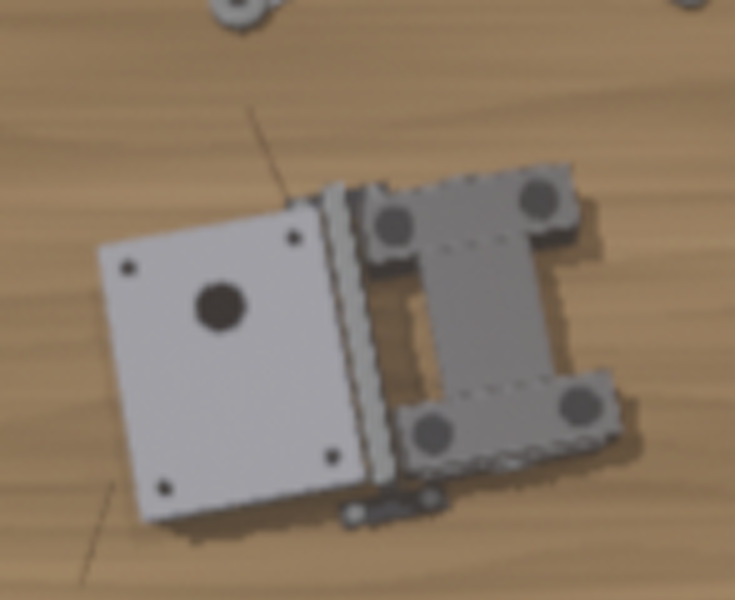

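The crop (5x, offset (215,140)) shows the wall crest running from crop pixel (332,186) to (384,480), the housing corners near (571,165) and (621,432), and the plate corners at (98,248), (315,207), (365,480) and (142,522). The jig is turned by about 10°.

Run:
```python
from h import *
f=lambda P:np.array(P,float)/5+[215,140]
pl=onplane("top",f([(98,248),(315,207),(365,480),(142,522)]),.068)[:,:2]*1000
w=onplane("top",f([(322,188),(343,184),(394,478),(375,482)]),.09)[:,:2]*1000
hs=onplane("top",f([(571,165),(621,432),(408,472)]),.06)[:,:2]*1000
print("plate",pl.round(1),pl.mean(0));print("wall",w.round(1),w.mean(0));print("hous",hs.round(1),(hs[0]+hs[2])/2)
ang=lambda a,b:np.degrees(np.arctan2(*(a-b)[::-1]))
print(ang(pl[0],pl[3]),ang(pl[1],pl[2]),ang(w[1],w[2]),ang(w[0],w[3]),ang(hs[0],hs[1]))
a=np.radians(10);X=np.array([np.cos(a),np.sin(a)]);Y=np.array([-X[1],X[0]])
W=w.mean(0);print("rel wall: plate",[(p-W)@Y for p in pl],[(p-W)@X for p in pl]);print("hous",[(p-W)@Y for p in hs],[(p-W)@X for p in hs]); print("pred housing",W-68.5*Y)
```

```text
plate [[565.3 188.4]
 [586.3  72. ]
 [439.1  45.7]
 [418.4 163.1]] [502.29986923 117.29901693]
wall [[591.8  66.7]
 [593.9  55.6]
 [438.1  29.7]
 [436.1  39.5]] [514.97540225  47.88181638]
hous [[609.5 -66.5]
 [463.7 -90.2]
 [443.8  23.3]] [526.66892686 -21.58429452]
9.801318335997367 10.110939416808241 9.455284433788 9.91305796050454 9.253338071841458
rel wall: plate [np.float64(129.6656185763026), np.float64(11.348006961854765), np.float64(11.058544743916844), np.float64(130.18255174415557)] [np.float64(73.99967369711334), np.float64(74.42673092723932), np.float64(-75.06876100235363), np.float64(-75.07281490798032)]
hous [np.float64(-129.02373940978205), np.float64(-127.09781480957572), np.float64(-11.858908226863386)] [np.float64(73.2821389820176), np.float64(-74.49706392685266), np.float64(-74.37571872409355)]
pred housing [526.87030242 -19.5775147 ]
```

```bash
python3 -m inch '[{"slide":[9,10,-4],"yaw":-0.15,"hand":0},{"slide":[19,19.8,-8],"yaw":-0.28,"hand":0},{"slide":[19,19.8,-11],"yaw":-0.3,"hand":0},{"slide":[19,19.8,-11],"yaw":-0.3,"hand":0},{"slide":[19,19.8,-11],"yaw":-0.3,"hand":0},{"slide":[19,19.8,-11],"yaw":-0.3,"hand":0}]'
```

```text
time_s: 0.85
tcp_pos: [0.4637, -0.3617, 0.1799]
ee_rot: [[-0.988, -0.155, -0.004], [-0.155, 0.988, 0.002], [0.004, 0.003, -1.0]]
wrist_force: [0.4, -0.2, 0.2]
gripper_width: 1.005
```

```bash
python3 - <<'E'
from h import *
s=sense();im=capture("wrist");cv2.imwrite("pics/w1.png",im)
c=quad(orange(im));print(rect("wrist",c,.036,s),cv2.boundingRect(c),s["tcp_pos"])
E
python3 -m inch '[{"slide":[0,-0.25,-5],"yaw":0,"hand":0},{"slide":[0,-0.25,-9.6],"yaw":0,"hand":0},{"slide":[0,-0.25,-9.6],"yaw":0,"hand":0},{"slide":[0,-0.25,-9.6],"yaw":0,"hand":0.5},{"slide":[0,-0.25,-9.6],"yaw":0,"hand":0.5},{"slide":[0,-0.25,-9.6],"yaw":0,"hand":0.5},{"slide":[0,-0.25,-9.6],"yaw":0,"hand":0.5}]'
```

```text
((465.003173828125, -365.41796875), (76.33155059814453, 60.104759216308594), 9.01185417175293) (274, 158, 77, 91) [ 0.46372617 -0.36174145  0.1798986 ]
time_s: 1.78
tcp_pos: [0.4633, -0.3669, 0.0876]
ee_rot: [[-0.988, -0.151, 0.002], [-0.151, 0.988, -0.001], [-0.002, -0.001, -1.0]]
wrist_force: [-1.0, -0.3, 4.5]
gripper_width: 0.683
```

```bash
python3 -m inch '[{"slide":[0,0,5],"yaw":0,"hand":0.5},{"slide":[1,3,10],"yaw":0,"hand":0.5},{"slide":[2,9,13],"yaw":0.01,"hand":0.5},{"slide":[3,15,13],"yaw":0.017,"hand":0.5},{"slide":[4,21,13],"yaw":0.017,"hand":0.5},{"slide":[5,27,13],"yaw":0.017,"hand":0.5},{"slide":[6.2,33,13],"yaw":0.017,"hand":0.5},{"slide":[6.2,34.6,13],"yaw":0.017,"hand":0.5},{"slide":[6.2,34.6,13],"yaw":0.017,"hand":0.5},{"slide":[6.2,34.6,13],"yaw":0.017,"hand":0.5}]'
python3 - <<'E'
from h import *
s=sense();im=capture("wrist");cv2.imwrite("pics/w2.png",im);print(s)
np.save("s2.npy",s,allow_pickle=True)
E
```

```text
time_s: 3.02
tcp_pos: [0.5245, -0.0217, 0.2162]
ee_rot: [[-0.986, -0.167, -0.001], [-0.167, 0.986, -0.0], [0.001, -0.0, -1.0]]
wrist_force: [0.1, -0.8, 0.0]
gripper_width: 0.686
{'time_s': 3.025, 'joints': array([ 1.53562881e+01,  1.64567577e+01, -1.97978107e+01,  2.21841740e-03,
       -5.37804277e+01, -9.57492195e+01]), 'joint_velocities': array([-0.87103666, -0.03450354,  0.09465492, -0.02425386,  0.04470043,
       -0.20936607]), 'effort': array([ 5.13364915e-01, -3.16895163e+01,  1.63843954e+01,  3.67106438e+00,
       -7.30783632e-02,  7.97703269e-04]), 'tcp_pos': array([ 0.52449703, -0.02168399,  0.2161597 ]), 'ee_rot': array([[-9.85971460e-01, -1.66912982e-01, -5.80718554e-04],
       [-1.66912897e-01,  9.85971626e-01, -1.91873126e-04],
       [ 6.04598133e-04, -9.22520101e-05, -9.99999813e-01]]), 'wrist_force': array([ 0.10619668, -0.77369875,  0.00599534]), 'moment': array([ 0.00379098, -0.06494916,  0.00661059]), 'gripper_width': 0.6860121645670983}
```

View pics/w2.png

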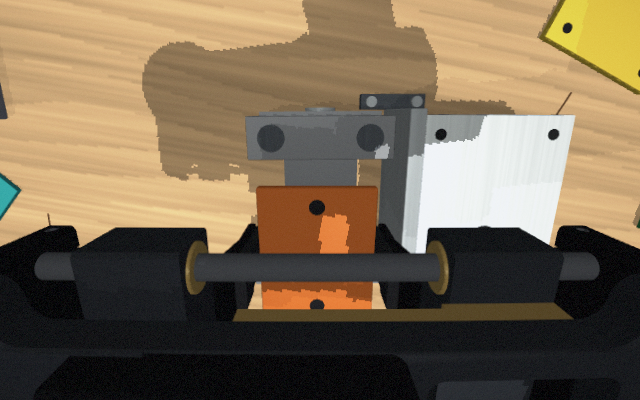

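The wrist view shows the sheet held at columns 257–377, with its near edge at row 187. The housing's end bar spans columns 246–395 with its outer top edge at about row 117, the web spans columns 284–357, and the wall crest is at columns 411–427.

Run:
```python
from h import *
s=np.load("s2.npy",allow_pickle=True).item()
a=np.radians(9.65);X=np.array([np.cos(a),np.sin(a)]);Y=np.array([-X[1],X[0]])
j=lambda p,z:[(q.round(4),(1000*(q-s["tcp_pos"])[:2]@np.c_[X,Y]).round(1)) for q in onplane("wrist",p,z,s)]
print("bar",j([(246,117),(395,117)],.06));print("web",j([(284,175),(357,175),(285,160),(357,160)],.06))
print("wall",j([(411,108),(427,108),(404,200),(423,200)],.09))
print("sheet",j([(257,187),(377,187)],.168))
im=cv2.imread("pics/w2.png");g=cv2.cvtColor(im,cv2.COLOR_BGR2GRAY)
print(g[175,275:295],g[175,350:365]);print(g[105:125,260])
print(g[112,395:435])
```

```text
bar [(array([ 0.467 , -0.0891,  0.06  ]), array([-68. , -56.8])), (array([0.447 , 0.0276, 0.06  ]), array([-68.1,  61.6]))]
web [(array([ 0.5084, -0.0526,  0.06  ]), array([-21. , -27.8])), (array([0.4981, 0.0073, 0.06  ]), array([-21.1,  33. ])), (array([ 0.4958, -0.0536,  0.06  ]), array([-33.6, -26.7])), (array([0.4858, 0.0047, 0.06  ]), array([-33.7,  32.5]))]
wall [(array([0.44  , 0.0297, 0.09  ]), array([-74.7,  64.8])), (array([0.4381, 0.0407, 0.09  ]), array([-74.7,  76. ])), (array([0.5056, 0.041 , 0.09  ]), array([-8.2, 64.9])), (array([0.5031, 0.0551, 0.09  ]), array([-8.2, 79.3]))]
sheet [(array([ 0.4928, -0.0566,  0.168 ]), array([-37.1, -29.1])), (array([ 4.832e-01, -1.000e-04,  1.680e-01]), array([-37.1,  28.2]))]
[130 132 131 132 130 131 130 129 131 112  93  92  91  91  92  90  94  91
  93  91] [ 95  92  94  94  93  94 115 173 179 179 110 113 111 113 115]
[121 120 121 117 123 121 117 114 115 109  98  86 112 110 113 111 113 113
 110 110]
[ 69  70  71  74  73  68  69  70  75  70  72  76  71  70  69  81 106 122
 122 121 122 118 119 121 116 114 116 116 115 114 115 112 101  95  93  94
  95  93  99  98]
```

```bash
python3 -m inch '[{"slide":[0.24,0.26,-3],"yaw":0,"hand":0.5},{"slide":[0.24,0.26,-6],"yaw":0,"hand":0.5},{"slide":[0.24,0.26,-8.5],"yaw":0,"hand":0.5},{"slide":[0.24,0.26,-9.4],"yaw":0,"hand":0.5},{"slide":[0.24,0.26,-9.8],"yaw":0,"hand":0.5},{"slide":[0.24,0.26,-9.8],"yaw":0,"hand":0.5},{"slide":[0.24,0.26,-9.8],"yaw":0,"hand":0.5}]'
```

```text
time_s: 3.95
tcp_pos: [0.5276, -0.0196, 0.1285]
ee_rot: [[-0.985, -0.171, 0.003], [-0.171, 0.985, -0.002], [-0.003, -0.002, -1.0]]
wrist_force: [-22.1, 2.7, 63.3]
gripper_width: 0.688
```

The fingertips landed on the web top, because the sheet is as wide as the web. I'll lift, put the sheet back on the stand and grip it again with just the tips.

```bash
python3 -m inch '[{"slide":[0,0,4],"yaw":0,"hand":0.5},{"slide":[0,-1,9],"yaw":0,"hand":0.5},{"slide":[-1,-7,9],"yaw":0,"hand":0.5},{"slide":[-2,-13,9],"yaw":0,"hand":0.5},{"slide":[-3,-19,9],"yaw":0,"hand":0.5},{"slide":[-5,-25,9],"yaw":0,"hand":0.5},{"slide":[-6.4,-31,8],"yaw":-0.01,"hand":0.5},{"slide":[-6.4,-34.8,5],"yaw":-0.017,"hand":0.5},{"slide":[-6.4,-34.8,5],"yaw":-0.017,"hand":0.5},{"slide":[-6.4,-34.8,5],"yaw":-0.017,"hand":0.5}]'
python3 - <<'E'
from h import *
s=sense();im=capture("wrist");cv2.imwrite("pics/w3.png",im);print(s["tcp_pos"],s["wrist_force"])
E
```

```text
time_s: 5.2
tcp_pos: [0.4626, -0.3669, 0.1684]
ee_rot: [[-0.989, -0.15, -0.0], [-0.15, 0.989, -0.0], [0.0, -0.0, -1.0]]
wrist_force: [0.1, 0.3, -0.4]
gripper_width: 0.685
[ 0.46263827 -0.36687498  0.16836731] [ 0.06471017  0.3326512  -0.3515837 ]
```

View pics/w3.png

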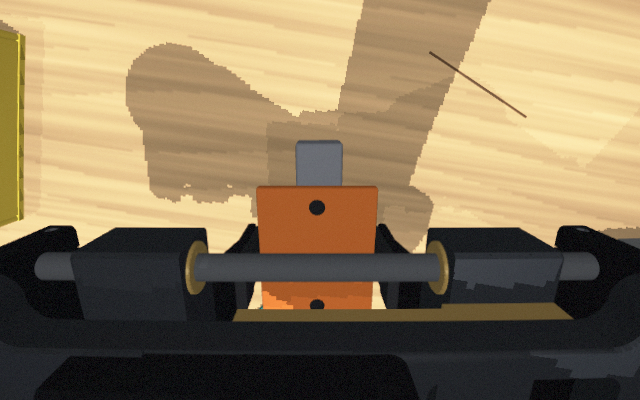

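```bash
python3 -m inch '[{"slide":[0,0,-4],"yaw":0,"hand":0.5},{"slide":[0,0,-7],"yaw":0,"hand":0.5},{"slide":[0,0,-8],"yaw":0,"hand":0.5},{"slide":[0,0,-8.1],"yaw":0,"hand":0.5},{"slide":[0,0,-8.1],"yaw":0,"hand":0.2},{"slide":[0,0,-8.1],"yaw":0,"hand":0.2},{"slide":[0,0,-6.75],"yaw":0,"hand":0.2},{"slide":[0,0,-6.75],"yaw":0,"hand":0.2},{"slide":[0,0,-6.75],"yaw":0,"hand":0.2},{"slide":[0,0,-6.75],"yaw":0,"hand":0.2}]'
```

```text
time_s: 6.5
tcp_pos: [0.4631, -0.3661, 0.1006]
ee_rot: [[-0.989, -0.151, -0.0], [-0.151, 0.989, 0.0], [0.0, 0.0, -1.0]]
wrist_force: [0.3, 0.3, -0.9]
gripper_width: 0.798
```

```bash
python3 -m inch '[{"slide":[0,0,0],"yaw":0,"hand":0.5},{"slide":[0,0,0],"yaw":0,"hand":0.5},{"slide":[0,0,0],"yaw":0,"hand":0.5},{"slide":[0,0,0.5],"yaw":0,"hand":0.5},{"slide":[0,0,3],"yaw":0,"hand":0.5},{"slide":[0,0,7],"yaw":0,"hand":0.5},{"slide":[0,0,10],"yaw":0,"hand":0.5},{"slide":[0,0,10],"yaw":0,"hand":0.5}]'
python3 -m inch '[{"slide":[1,3,0],"yaw":0,"hand":0.5},{"slide":[2,8,0],"yaw":0.01,"hand":0.5},{"slide":[3,14,0],"yaw":0.017,"hand":0.5},{"slide":[4,20,0],"yaw":0.017,"hand":0.5},{"slide":[5,26,0],"yaw":0.017,"hand":0.5},{"slide":[6.4,32,0],"yaw":0.017,"hand":0.5},{"slide":[6.4,34.8,0],"yaw":0.017,"hand":0.5},{"slide":[6.4,34.8,-2],"yaw":0.017,"hand":0.5},{"slide":[6.4,34.8,-2],"yaw":0.017,"hand":0.5},{"slide":[6.4,34.8,-2],"yaw":0.017,"hand":0.5}]'
python3 - <<'E'
from h import *
s=sense();im=capture("wrist");cv2.imwrite("pics/w4.png",im);print(s["tcp_pos"],s["wrist_force"])
c=quad(orange(im));print(rect("wrist",c,s["tcp_pos"][2]-.065,s),cv2.boundingRect(c))
g=cv2.cvtColor(im,cv2.COLOR_BGR2GRAY);np.set_printoptions(linewidth=200)
print("col",g[100:125,270]);print("row150",g[140,225:250],g[140,380:440]); print("web",g[175,270:300],g[175,340:370])
E
```

```text
time_s: 7.5
tcp_pos: [0.4645, -0.3668, 0.204]
ee_rot: [[-0.988, -0.152, 0.006], [-0.152, 0.988, -0.003], [-0.005, -0.004, -1.0]]
wrist_force: [-0.4, 0.7, -0.6]
gripper_width: 0.68
time_s: 8.75
tcp_pos: [0.5273, -0.0185, 0.1807]
ee_rot: [[-0.986, -0.168, -0.001], [-0.168, 0.986, -0.0], [0.001, -0.0, -1.0]]
wrist_force: [-0.3, 0.2, 0.5]
gripper_width: 0.681
[ 0.52725162 -0.01850256  0.18067911] [-0.33130615  0.16633486  0.51138204]
((512.5425415039062, -21.676483154296875), (41.280311584472656, 60.015689849853516), 9.900402069091797) (261, 182, 112, 72)
col [124 123 109 112 111 110 115 120 122 119 103  93 103 117 113 113 113 114 112 111 115 114 111 115 111]
row150 [124 124 126 125 127 121 111 111 113 112 113 102 101  99  97  96  95  98  76  58  58  58  56  52  56] [ 54  54  56  56  59  58  54  57  53  54  63  88  93  94  94  99  95  93  97  99  94  95  91  79  74  74  75  77  73  72  73  78  77  73  76  77  73  77  72  73  72  75  98 121 129 125 128 124 120
 125 122 120 120 119 119 119 117 116 117 120]
web [127 127 126 126 109 104  95  98  95  96  98  96  94  96  96  99  95  97  93  93  94  95  94  97  95  95  94  95  94  97] [ 97  95  94  93  98  94  94  98  94  96  96  96  97  94  94  94  96  96  96 100 106 109 107 109 106 103 103 105 104 107]
```

Run:
```python
from h import *
s=sense();im=cv2.imread("pics/w4.png")
a=np.radians(9.65);X=np.array([np.cos(a),np.sin(a)]);Y=np.array([-X[1],X[0]])
j=lambda p,z:[(1000*(q-s["tcp_pos"])[:2]@np.c_[X,Y]).round(1).tolist() for q in onplane("wrist",p,z,s)]
print("web",j([(274.5,175),(360.5,175)],.06),"bar",j([(270,111.5)],.06))
print("sheet",j([(261,182),(373,182)],.1182),j([(261,182),(373,182)],.1142))
cv2.imwrite("pics/w4c.png",cv2.resize(im[80:240,200:460],None,fx=3,fy=3))
```

```text
web [[-28.0, -30.8], [-28.1, 30.7]] bar [[-71.9, -32.4]]
sheet [[-36.1, -29.8], [-36.2, 28.9]] [[-35.2, -30.6], [-35.3, 29.6]]
```

View pics/w4c.png

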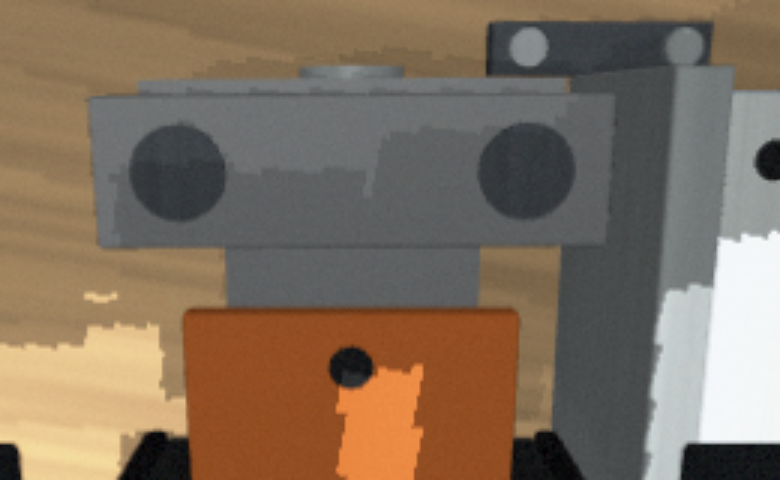

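The crop shows the sheet over the web. The web centre matches the sheet to within 0.5 mm in y, and about 2 mm is still missing along the jig's x. I'll lower it now.

```bash
python3 -m inch '[{"slide":[0.18,0.07,-2],"yaw":0,"hand":0.5},{"slide":[0.18,0.07,-4],"yaw":0,"hand":0.5},{"slide":[0.18,0.07,-4.7],"yaw":0,"hand":0.5},{"slide":[0.18,0.07,-5.05],"yaw":0,"hand":0.5},{"slide":[0.18,0.07,-5.05],"yaw":0,"hand":0.5},{"slide":[0.18,0.07,-5.05],"yaw":0,"hand":0.5}]'
```

```text
time_s: 9.55
tcp_pos: [0.5294, -0.0174, 0.1309]
ee_rot: [[-0.986, -0.168, 0.001], [-0.168, 0.986, 0.0], [-0.001, 0.0, -1.0]]
wrist_force: [-0.7, -0.4, -0.8]
gripper_width: 0.685
```

```bash
python3 -m inch '[{"slide":[0,0,-0.1],"yaw":0,"hand":0.5},{"slide":[0,0,-0.1],"yaw":0,"hand":0.5},{"slide":[0,0,-0.1],"yaw":0,"hand":0.18},{"slide":[0,0,-0.1],"yaw":0,"hand":0.18},{"slide":[0,0,-0.1],"yaw":0,"hand":0.18},{"slide":[0,0,3],"yaw":0,"hand":0.18},{"slide":[0,0,8],"yaw":0,"hand":0.4},{"slide":[0,0,12],"yaw":0,"hand":0.6},{"slide":[-2,4,14],"yaw":0.15,"hand":0.6},{"slide":[-3,10,14],"yaw":0.3,"hand":0.6}]'
```

```text
time_s: 10.8
tcp_pos: [0.4992, 0.0828, 0.2724]
ee_rot: [[-0.891, -0.454, 0.004], [-0.454, 0.891, 0.002], [-0.004, -0.0, -1.0]]
wrist_force: [1.5, 0.3, -0.1]
gripper_width: 0.463
```

```bash
python3 -m inch '[{"slide":[0,5,0],"yaw":0.18,"hand":0.65},{"slide":[-0.5,11.5,0],"yaw":0.36,"hand":0.65},{"slide":[-0.5,11.5,-3],"yaw":0.54,"hand":0.65},{"slide":[-0.5,11.5,-6],"yaw":0.72,"hand":0.65},{"slide":[-0.5,11.5,-8],"yaw":0.9,"hand":0.65},{"slide":[-0.5,11.5,-10],"yaw":1.08,"hand":0.65},{"slide":[-0.5,11.5,-10],"yaw":1.268,"hand":0.65},{"slide":[-0.5,11.5,-10],"yaw":1.268,"hand":0.65},{"slide":[-0.5,11.5,-10],"yaw":1.268,"hand":0.65}]'
python3 - <<'E'
from h import *
s=sense();im=capture("wrist");cv2.imwrite("pics/w5.png",im);np.save("s5.npy",s,allow_pickle=True);print(s["wrist_force"],s["joints"])
a=capture("top");b=capture("scene");cv2.imwrite("pics/t5.png",a);cv2.imwrite("pics/sc5.png",b)
o=np.vstack([np.hstack([im]),np.hstack([cv2.resize(b[100:260,230:440],(320,200)),cv2.resize(a[140:260,215:365],(320,200))])])
cv2.imwrite("pics/c5.png",o)
E
```

```text
time_s: 11.92
tcp_pos: [0.4942, 0.1976, 0.1704]
ee_rot: [[0.163, -0.987, 0.0], [-0.987, -0.163, 0.0], [-0.0, -0.0, -1.0]]
wrist_force: [0.0, 0.7, -0.5]
gripper_width: 0.349
[ 0.04452558  0.74851562 -0.52335191] [ 3.92699118e+01  2.02189369e+01 -2.20089428e+01 -4.81566174e-04
 -4.77460737e+01 -2.99105275e+01]
```

View pics/c5.png

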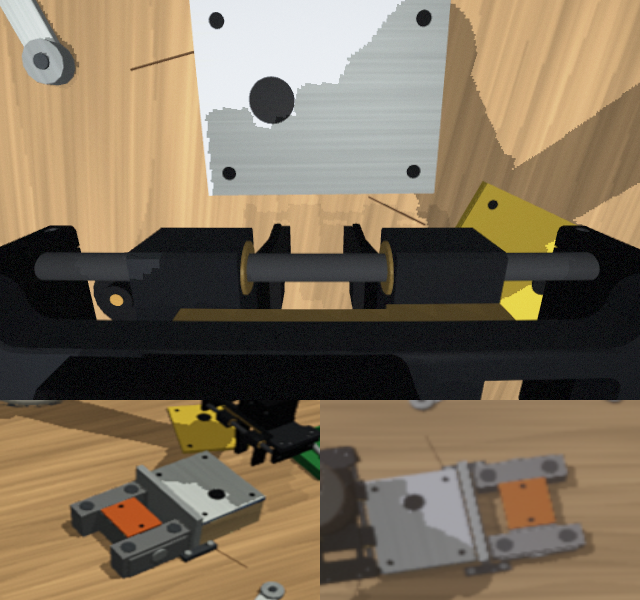

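The sheet lies centred on the housing's web. In the wrist view the plate's outer edge runs from (210,195) to (435,193), centred on the fingers.

Run:
```python
from h import *
s=np.load("s5.npy",allow_pickle=True).item()
a=np.radians(9.65);X=np.array([np.cos(a),np.sin(a)]);Y=np.array([-X[1],X[0]])
q=onplane("wrist",[(210,195),(435,193)],.068,s);print(q,(1000*(q-s["tcp_pos"])[:,:2]@np.c_[X,Y]).round(1))
im=cv2.imread("pics/t5.png")
c=quad(orange(im),(300,150,400,260));print(rect("top",c,.066))
```

```text
[[0.56757614 0.1902405  0.068     ]
 [0.41996283 0.1641718  0.068     ]] [[ 71.1 -19.6]
 [-78.8 -20.5]]
((530.9117431640625, -17.878597259521484), (72.62287139892578, 59.61604690551758), 9.671801567077637)
```

```bash
python3 -m inch '[{"slide":[-0.15,-0.02,-2.5],"yaw":0,"hand":0.65},{"slide":[-0.15,-0.02,-4.6],"yaw":0,"hand":0.65},{"slide":[0,-0.8,-4.6],"yaw":0,"hand":0.65},{"slide":[0.07,-1.2,-4.6],"yaw":0,"hand":0.65},{"slide":[0.1,-1.4,-4.6],"yaw":0,"hand":0.65},{"slide":[0.13,-1.6,-4.6],"yaw":0,"hand":0.65},{"slide":[0.13,-1.6,-4.6],"yaw":0,"hand":0.65}]'
```

```text
time_s: 12.95
tcp_pos: [0.4946, 0.1844, 0.125]
ee_rot: [[0.165, -0.986, 0.001], [-0.986, -0.165, 0.006], [-0.006, -0.002, -1.0]]
wrist_force: [-8.9, 13.7, -1.1]
gripper_width: 0.346
```

```bash
python3 -m inch '[{"slide":[0.01,-0.05,0.2],"yaw":0,"hand":0.65},{"slide":[0.01,-0.05,0.5],"yaw":0,"hand":0.65},{"slide":[0.01,-0.05,0.8],"yaw":0,"hand":0.65},{"slide":[0.01,-0.05,1.1],"yaw":0,"hand":0.65},{"slide":[0.01,-0.05,1.1],"yaw":0,"hand":0.65}]'
python3 - <<'E'
from h import *
b=capture("scene");cv2.imwrite("pics/sc6.png",b);a=capture("wrist");print(sense()["wrist_force"])
cv2.imwrite("pics/c6.png",np.vstack([cv2.resize(b[80:240,240:450],(640,360),interpolation=cv2.INTER_CUBIC),a[:240]]))
E
```

```text
time_s: 13.58
tcp_pos: [0.4948, 0.1842, 0.1363]
ee_rot: [[0.165, -0.986, 0.002], [-0.986, -0.165, 0.006], [-0.006, -0.003, -1.0]]
wrist_force: [-8.5, 13.4, -1.3]
gripper_width: 0.348
[-8.70857466 13.54084614 -0.99521631]
```

View pics/c6.png

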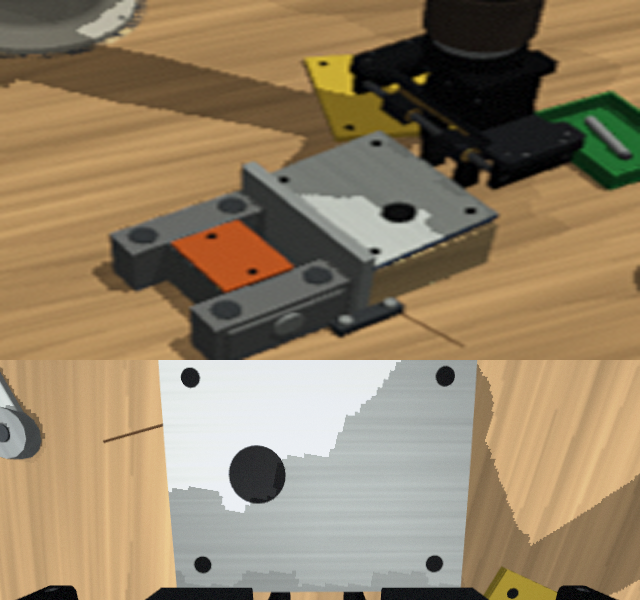

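The outer edge has lifted: its blue underside and a gap now show at the right end, and the normal force is holding at about 15 N. I'll continue along the arc.

```bash
python3 -m inch '[{"slide":[0,-0.03,0.3],"yaw":0,"hand":0.65},{"slide":[0.01,-0.05,0.65],"yaw":0,"hand":0.65},{"slide":[0.01,-0.06,1.0],"yaw":0,"hand":0.65},{"slide":[0.02,-0.12,1.35],"yaw":0,"hand":0.65},{"slide":[0.03,-0.17,1.7],"yaw":0,"hand":0.65},{"slide":[0.04,-0.23,2.05],"yaw":0,"hand":0.65},{"slide":[0.05,-0.31,2.4],"yaw":0,"hand":0.65},{"slide":[0.065,-0.39,2.7],"yaw":0,"hand":0.65},{"slide":[0.08,-0.47,3.0],"yaw":0,"hand":0.65},{"slide":[0.08,-0.47,3.0],"yaw":0,"hand":0.65}]'
python3 - <<'E'
from h import *
b=capture("scene");cv2.imwrite("pics/sc7.png",b)
print(sense()["wrist_force"],cv2.absdiff(b,cv2.imread("pics/sc6.png"))[130:200,330:400].mean())
E
```

```text
time_s: 14.92
tcp_pos: [0.4961, 0.1788, 0.167]
ee_rot: [[0.165, -0.986, 0.002], [-0.986, -0.165, 0.006], [-0.006, -0.003, -1.0]]
wrist_force: [-6.6, 11.2, 2.0]
gripper_width: 0.348
[-6.96606827 11.5935728   1.88085577] 19.026394557823128
```

```bash
python3 -m inch '[{"slide":[0.02,-0.12,0.5],"yaw":0,"hand":0.65},{"slide":[0.05,-0.27,0.97],"yaw":0,"hand":0.65},{"slide":[0.08,-0.45,1.44],"yaw":0,"hand":0.65},{"slide":[0.11,-0.66,1.9],"yaw":0,"hand":0.65},{"slide":[0.15,-0.89,2.35],"yaw":0,"hand":0.65},{"slide":[0.19,-1.14,2.78],"yaw":0,"hand":0.65},{"slide":[0.24,-1.42,3.2],"yaw":0,"hand":0.65},{"slide":[0.29,-1.71,3.61],"yaw":0,"hand":0.65},{"slide":[0.29,-1.71,3.61],"yaw":0,"hand":0.65}]'
```

```text
time_s: 16.1
tcp_pos: [0.4997, 0.1599, 0.2029]
ee_rot: [[0.165, -0.986, 0.003], [-0.986, -0.165, 0.003], [-0.002, -0.003, -1.0]]
wrist_force: [-3.5, 5.3, 2.9]
gripper_width: 0.351
```

```bash
python3 -m inch '[{"slide":[0.05,-0.29,0.39],"yaw":0,"hand":0.65},{"slide":[0.1,-0.6,0.77],"yaw":0,"hand":0.65},{"slide":[0.16,-0.96,1.13],"yaw":0,"hand":0.65},{"slide":[0.225,-1.32,1.48],"yaw":0,"hand":0.65},{"slide":[0.29,-1.7,1.81],"yaw":0,"hand":0.65},{"slide":[0.36,-2.1,2.12],"yaw":0,"hand":0.65},{"slide":[0.43,-2.51,2.41],"yaw":0,"hand":0.65},{"slide":[0.5,-2.94,2.68],"yaw":0,"hand":0.65},{"slide":[0.575,-3.37,2.93],"yaw":0,"hand":0.65},{"slide":[0.65,-3.82,3.17],"yaw":0,"hand":0.65}]'
python3 - <<'E'
from h import *
b=capture("scene");cv2.imwrite("pics/sc8.png",b);print(sense()["wrist_force"],sense()["tcp_pos"])
cv2.imwrite("pics/c8.png",cv2.resize(b[40:240,220:450],(690,600),interpolation=cv2.INTER_CUBIC))
E
```

```text
time_s: 17.35
tcp_pos: [0.5052, 0.1203, 0.2326]
ee_rot: [[0.165, -0.986, -0.002], [-0.986, -0.165, -0.001], [0.001, 0.002, -1.0]]
wrist_force: [0.4, 1.3, -0.5]
gripper_width: 0.346
[ 0.1750993   0.46766408 -0.43706517] [0.50530021 0.11992967 0.23296016]
```

View pics/c8.png

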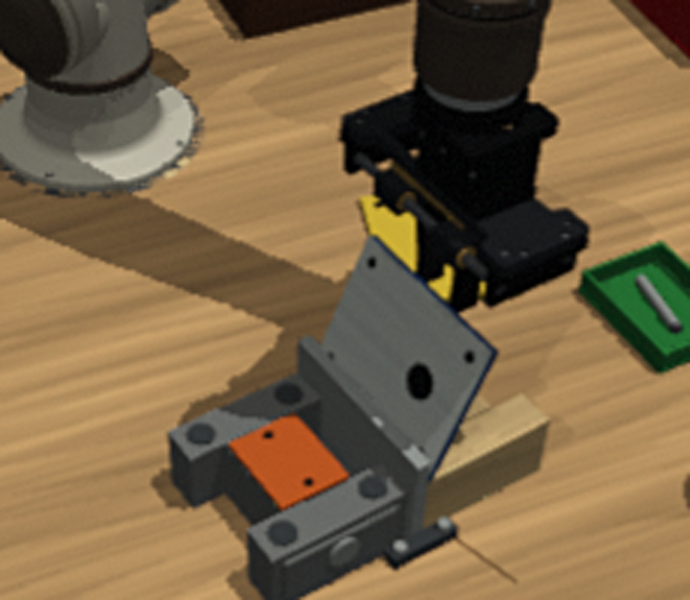

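The scene crop shows the plate raised to about 65°. It is resting on the fingers, with its lower edge at the wall. I'll continue to vertical.

```bash
python3 -m inch '[{"slide":[0.08,-0.49,0.2],"yaw":0,"hand":0.65},{"slide":[0.16,-0.93,0.4],"yaw":0,"hand":0.65},{"slide":[0.24,-1.4,0.55],"yaw":0,"hand":0.65},{"slide":[0.32,-1.89,0.65],"yaw":0,"hand":0.65},{"slide":[0.41,-2.39,0.65],"yaw":0,"hand":0.65},{"slide":[0.49,-2.89,0.65],"yaw":0,"hand":0.65},{"slide":[0.58,-3.39,0.65],"yaw":0,"hand":0.65},{"slide":[0.66,-3.9,0.65],"yaw":0,"hand":0.65},{"slide":[0.74,-4.35,0.65],"yaw":0,"hand":0.65},{"slide":[0.8,-4.7,0.65],"yaw":0,"hand":0.65}]'
python3 -m inch '[{"slide":[0,0,0],"yaw":0,"hand":0.65},{"slide":[0.02,-0.15,0],"yaw":0,"hand":0.65},{"slide":[0.02,-0.15,0],"yaw":0,"hand":0.65}]'
```

```text
time_s: 18.65
tcp_pos: [0.5137, 0.0737, 0.2395]
ee_rot: [[0.165, -0.986, -0.0], [-0.986, -0.165, 0.0], [-0.0, 0.0, -1.0]]
wrist_force: [-0.2, 1.1, 0.6]
gripper_width: 0.348
time_s: 19.02
tcp_pos: [0.5139, 0.0726, 0.2396]
ee_rot: [[0.165, -0.986, 0.0], [-0.986, -0.165, 0.0], [-0.0, -0.0, -1.0]]
wrist_force: [-0.1, 0.2, 0.5]
gripper_width: 0.352
```

```bash
python3 -m inch '[{"slide":[0.02,-0.1,0],"yaw":0,"hand":0.65},{"slide":[0.03,-0.2,0],"yaw":0,"hand":0.65},{"slide":[0.03,-0.2,0],"yaw":0,"hand":0.65}]'
python3 - <<'E'
from h import *
b=capture("scene");cv2.imwrite("pics/sc9.png",b);a=capture("wrist");s=sense();print(s["tcp_pos"],s["wrist_force"])
cv2.imwrite("pics/c9.png",np.vstack([cv2.resize(b[60:200,270:450],(640,360),interpolation=cv2.INTER_CUBIC),a[:240]]))
E
```

```text
time_s: 19.4
tcp_pos: [0.5143, 0.0705, 0.2396]
ee_rot: [[0.165, -0.986, 0.0], [-0.986, -0.165, 0.0], [-0.0, -0.0, -1.0]]
wrist_force: [-0.2, 0.8, -0.8]
gripper_width: 0.352
[0.51424759 0.07056972 0.23961026] [-0.13641431  0.53428072  0.60056841]
```

View pics/c9.png

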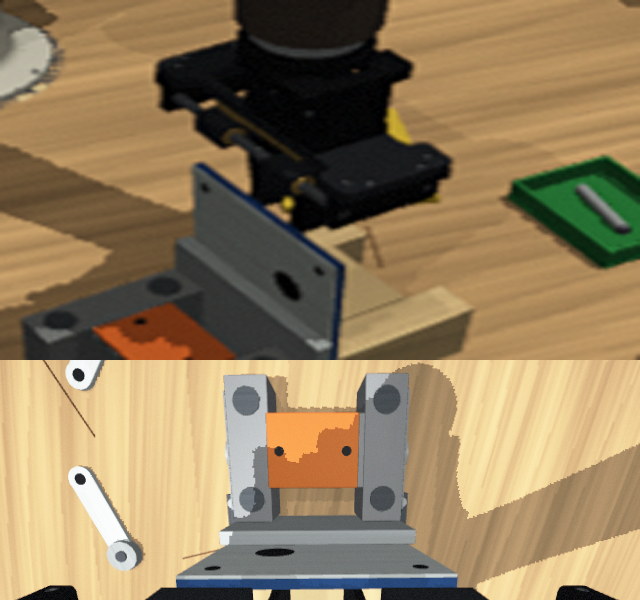

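The plate is nearly vertical against the wall. In the wrist view the wall crest spans rows 169–183 and the plate's top edge spans about rows 217–228.

Run:
```python
from h import *
s=sense()
a=np.radians(9.65);X=np.array([np.cos(a),np.sin(a)]);Y=np.array([-X[1],X[0]]);W=np.array([.5195,.0504])
f=lambda p,z:(1000*(onplane("wrist",p,z,s)[:,:2]-W)@np.c_[X,Y]).round(1).tolist()
print("wall",f([(320,169),(320,183)],.09),"plate",f([(177,219),(456,218),(320,218),(320,227)],.18))
```

```text
wall [[-4.4, -7.6], [-4.5, 4.0]] plate [[72.7, 3.0], [-76.0, 2.4], [-3.6, 2.4], [-3.6, 7.5]]
```

```bash
python3 -m inch '[{"slide":[0.02,-0.1,0],"yaw":0,"hand":0.65},{"slide":[0.035,-0.2,0],"yaw":0,"hand":0.65},{"slide":[0.035,-0.2,0],"yaw":0,"hand":0.65}]'
```

```text
time_s: 19.88
tcp_pos: [0.5146, 0.0685, 0.2396]
ee_rot: [[0.165, -0.986, 0.0], [-0.986, -0.165, -0.0], [0.0, -0.0, -1.0]]
wrist_force: [-0.2, 0.4, 0.5]
gripper_width: 0.351
```

```bash
python3 -m inch '[{"slide":[0,0.04,0],"yaw":0,"hand":0.65},{"slide":[-0.02,0.1,0],"yaw":0,"hand":0.65},{"slide":[-0.03,0.2,0],"yaw":0,"hand":0.65},{"slide":[-0.08,0.5,0],"yaw":0,"hand":0.65},{"slide":[-0.08,0.5,0],"yaw":0,"hand":0.65}]'
python3 - <<'E'
from h import *
s=sense();im=capture("wrist");cv2.imwrite("pics/w10.png",im);b=capture("scene");cv2.imwrite("pics/sc10.png",b);print(s["wrist_force"],s["tcp_pos"])
print(im[150:240:1,300].tolist())
p=cv2.imread("pics/sc9.png");print(cv2.absdiff(p,b)[90:165,325:370].mean())
E
```

```text
time_s: 20.5
tcp_pos: [0.5137, 0.0738, 0.2396]
ee_rot: [[0.166, -0.986, -0.0], [-0.986, -0.166, -0.0], [0.0, 0.0, -1.0]]
wrist_force: [-0.5, -0.4, 0.9]
gripper_width: 0.35
[-0.46773719 -0.42458759  0.86249414] [0.51369746 0.07377177 0.23955533]
[[104, 141, 171], [102, 141, 168], [102, 126, 147], [91, 90, 86], [94, 93, 90], [94, 94, 89], [95, 95, 93], [96, 97, 90], [98, 98, 94], [95, 95, 89], [98, 96, 92], [94, 92, 89], [97, 97, 93], [97, 97, 94], [96, 95, 93], [95, 95, 91], [123, 124, 117], [158, 159, 152], [161, 160, 155], [158, 157, 151], [154, 154, 147], [157, 155, 148], [154, 153, 146], [157, 158, 152], [154, 156, 149], [153, 152, 147], [154, 153, 148], [154, 154, 149], [156, 155, 150], [147, 148, 143], [125, 125, 122], [104, 107, 102], [117, 118, 113], [120, 118, 116], [117, 118, 115], [117, 117, 111], [116, 117, 113], [116, 115, 112], [116, 117, 113], [118, 119, 114], [117, 117, 112], [119, 120, 112], [117, 119, 113], [116, 118, 115], [117, 117, 113], [115, 115, 111], [115, 115, 112], [118, 119, 114], [118, 121, 116], [121, 122, 116], [119, 120, 116], [117, 118, 114], [115, 116, 111], [114, 117, 112], [147, 147, 143], [195, 196, 189], [209, 212, 202], [212, 214, 206], [184, 177, 167], [132, 78, 41], [135, 81, 45], [133, 78, 41], [132, 78, 41], [135, 78, 45], [133, 78, 45], [136, 80, 45], [135, 80, 46], [134, 76, 43], [133, 77, 40], [141, 131, 129], [156, 196, 216], [161, 217, 235], [160, 216, 235], [162, 217, 236], [160, 214, 234], [160, 214, 234], [162, 216, 235], [159, 214, 234], [162, 217, 235], [161, 216, 235], [162, 216, 235], [162, 218, 237], [161, 215, 235], [160, 216, 235], [161, 217, 235], [160, 215, 234], [162, 216, 234], [161, 216, 234], [161, 215, 235], [161, 215, 235]]
8.438518518518519
```

Run:
```python
from h import *
s=sense();im=cv2.imread("pics/w10.png")
a=np.radians(9.65);X=np.array([np.cos(a),np.sin(a)]);Y=np.array([-X[1],X[0]]);W=np.array([.5195,.0504])
f=lambda p,z:(1000*(onplane("wrist",p,z,s)[:,:2]-W)@np.c_[X,Y]).round(1).tolist()
g=im[205:209].astype(int).sum((0,2))//12;xs=np.where(g[130:500]>150)[0]+130;print(g[150:480:10],xs.min(),xs.max())
print("wall",f([(300,166),(300,179.5)],.09),"plate",f([(300,204),(300,219),(xs.min(),205),(xs.max(),205)],.18),"tcp",1000*(s["tcp_pos"][:2]-W)@np.c_[X,Y])
m=cv2.inRange(im,(110,60,20),(160,100,60));c=quad(m,(100,190,560,232));print(cv2.boundingRect(c),f([(cv2.boundingRect(c)[0],212),(cv2.boundingRect(c)[0]+cv2.boundingRect(c)[2],212)],.18))
```

```text
[193 196 201 183 184 186 186 185 188 187 189 190 192 192 195 196 198 188
 191 192 193 183 185 186 179 177 179 177 168 170 168 134 141] 130 493
wall [[11.6, -6.9], [11.8, 4.2]] plate [[6.9, -2.3], [7.0, 6.0], [96.9, -1.7], [-94.9, -1.7]] tcp [-1.81096739 23.87957074]
(175, 208, 283, 12) [[73.2, 2.2], [-76.6, 2.2]]
```

The plate stands by itself, leaning about 4° on the wall. I'll rise, turn the jaws across its thickness and come down over its top edge.

```bash
python3 -m inch '[{"slide":[0,0,3],"yaw":0,"hand":0.6},{"slide":[0,0,6.5],"yaw":-0.15,"hand":0.5},{"slide":[0,0,7],"yaw":-0.33,"hand":0.5},{"slide":[0,0,7],"yaw":-0.51,"hand":0.5},{"slide":[0,0,7],"yaw":-0.69,"hand":0.5},{"slide":[0.2,-0.5,7],"yaw":-0.87,"hand":0.5},{"slide":[0.4,-1,7],"yaw":-1.05,"hand":0.5},{"slide":[0.72,-1.35,7],"yaw":-1.23,"hand":0.5},{"slide":[0.72,-1.35,7],"yaw":-1.41,"hand":0.5},{"slide":[0.72,-1.35,7],"yaw":-1.571,"hand":0.5}]'
python3 -m inch '[{"slide":[0,0,0],"yaw":0,"hand":0.5},{"slide":[0,0,0],"yaw":0,"hand":0.5}]'
python3 - <<'E'
from h import *
s=sense();im=capture("wrist");b=capture("scene");cv2.imwrite("pics/sc11.png",b);cv2.imwrite("pics/w11.png",im)
print(cv2.absdiff(b,cv2.imread("pics/sc10.png"))[140:165,345:370].mean())
a=capture("top");cv2.imwrite("pics/t11.png",a)
cv2.imwrite("pics/c11.png",np.vstack([im[:300],cv2.resize(b[60:200,270:450],(640,300))]))
E
```

```text
time_s: 21.85
tcp_pos: [0.5209, 0.0599, 0.3095]
ee_rot: [[-0.987, -0.159, -0.0], [-0.159, 0.987, -0.0], [0.0, 0.0, -1.0]]
wrist_force: [0.4, 0.4, 0.4]
gripper_width: 0.496
time_s: 22.1
tcp_pos: [0.5209, 0.06, 0.3095]
ee_rot: [[-0.986, -0.167, -0.0], [-0.167, 0.986, -0.0], [0.0, 0.0, -1.0]]
wrist_force: [-0.6, -0.1, -0.4]
gripper_width: 0.497
34.9168
```

View pics/c11.png

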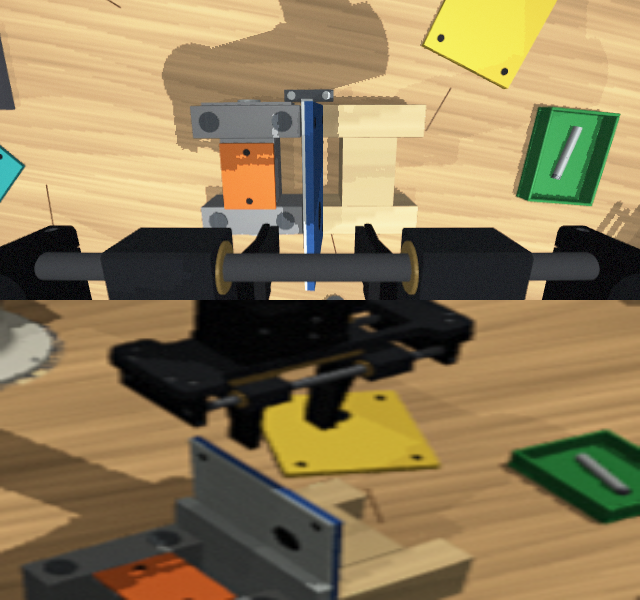

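The plate stands between the open fingers. Before going on I'll check numerically, from images I already have, how central the sheet is on the housing.

Run:
```python
from h import *
np.set_printoptions(linewidth=220)
s=sense();im=cv2.imread("pics/w11.png");g=cv2.cvtColor(im,cv2.COLOR_BGR2GRAY)
c=quad(orange(im),(180,100,320,230));R=rect("wrist",c,.066,s);print("sheet wrist",R)
for col in(225,250,272):print(col,g[98:150,col],'|',g[196:235,col])
print("row120",g[120,185:205],g[120,290:303]);print("row175",g[175,212:226],g[175,270:300])
t=cv2.imread("pics/t5.png");tt=cv2.resize(t[170:240,270:350],None,fx=4,fy=4,interpolation=cv2.INTER_CUBIC)
cv2.imwrite("pics/c12.png",np.hstack([cv2.resize(im[90:250,180:330],(400,427),interpolation=cv2.INTER_CUBIC),cv2.resize(tt,(400,427))]))
```

```text
sheet wrist ((532.39892578125, -17.38094711303711), (74.78913879394531, 60.553043365478516), 9.713394165039062)
225 [128 117 118 119 119 124 108  93 120 122 119 121 122 120 123 121 120 120 120 121 120 122 122 121 119 118 119 121 118 119 121 120 119 121 121 116 120 117 119 119 100 120 121 119 111  84 116 115 120 115 116 115] | [164 165 163 165 166 164 167 165 164 163 166 168 164 169 177 172 175 176 167 139  92  88 101  98 101 100 102 102 100 100  99  74  22  24  23  17  26  27  24]
250 [123 126 131 122 123 126 112  97 124 123 122 123 125 123 125 124 124 124 125 123 122 125 125 124 123 125 123 124 123 120 121 124 123 121 121 121 120 123 121 114 107 123 122 118 101  91 118 118 119 118 122 121] | [165 157 116  49  45  48  47  45 120 167 165 167 165 171 177 181 177 176 177 179 178 179 179 177 178 178 176 175 176 174 177 174 170 175 174 175 172 171 182]
272 [113 113 110 110 130 128 125 106 131 126 130 124 126 127 126 127 138 175 125 118 114 107 107 109 108 106  87 110 125 125 142 185 184 184 187 186 169 121 119 114 110 124 123 124 115  98 119 119 120 121 122 122] | [169 170 170 170 170 166 168 171 170 169 170 171 170 174 180 180 184 181 182 181 182 179 180 180 180 180 181 178 179 144  49  21  17  18  20  20  23  21  22]
row120 [127 129 128 129 133 126 112 118 118 117 117 119 117 104  69  71  67  66  65  69] [ 72  83 112 124 127 127 127 114 112 106  61 123 205]
row175 [215 215 215 215 214 216 215 215 213 183 169 164 167 168] [171 172 171 173 108  78  77  75  64  62  59  91 126 126 122 124 125 124 124 123 125 121 123 122 120 137 138 138 137 140]
```

Run:
```python
from h import *
s=sense()
a=np.radians(9.65);X=np.array([np.cos(a),np.sin(a)]);Y=np.array([-X[1],X[0]]);W=np.array([.5195,.0504])
f=lambda p,z:(1000*(onplane("wrist",p,z,s)[:,:2]-W)@np.c_[X,Y]).round(1).tolist()
print("bar out,in",f([(225,105),(225,138)],.06),"sheet top edges",f([(225,143),(225,209.5)],.066),f([(225,143),(225,215)],.06))
print("housing y",f([(191.5,120)],.06),"sheet y",f([(221,175),(274,175)],.066))
```

```text
bar out,in [[-76.3, -90.6], [-40.9, -93.3]] sheet top edges [[-36.0, -91.9], [40.6, -97.8]] [[-35.4, -93.7], [49.4, -100.3]]
housing y [[-60.6, -128.8]] sheet y [[-0.2, -99.2], [-0.2, -39.3]]
```

The sheet is about 3 mm off in x and under 1 mm in y, which is good enough. The plate is in line with the housing along x to within 1 mm. I'll grip the plate.

```bash
python3 -m inch '[{"slide":[0,0,-4],"yaw":0,"hand":0.5},{"slide":[0,0,-8.4],"yaw":0,"hand":0.5},{"slide":[0,0,-8.4],"yaw":0,"hand":0.5},{"slide":[0,0,-8.4],"yaw":0,"hand":0.65},{"slide":[0,0,-8.4],"yaw":0,"hand":0.75},{"slide":[0,0,-8.4],"yaw":0,"hand":0.8},{"slide":[0,0,-8.4],"yaw":0,"hand":0.85},{"slide":[0,0,-8.4],"yaw":0,"hand":0.97},{"slide":[0,0,-8.4],"yaw":0,"hand":0.97},{"slide":[0,0,-8.4],"yaw":0,"hand":0.97}]'
```

```text
time_s: 23.5
tcp_pos: [0.521, 0.0603, 0.2258]
ee_rot: [[-0.986, -0.165, 0.001], [-0.165, 0.986, 0.001], [-0.001, 0.0, -1.0]]
wrist_force: [-0.8, 1.0, 1.4]
gripper_width: 0.088
```

```bash
python3 -m inch '[{"slide":[0,0,1],"yaw":0,"hand":0.97},{"slide":[0,0,3],"yaw":0,"hand":0.97},{"slide":[0,0,4.8],"yaw":0,"hand":0.97},{"slide":[0,0,5],"yaw":0,"hand":0.97},{"slide":[0.12,-0.7,5],"yaw":0,"hand":0.97},{"slide":[0.25,-1.45,5],"yaw":0,"hand":0.97},{"slide":[0.38,-2.25,5],"yaw":0,"hand":0.97},{"slide":[0.38,-2.25,5],"yaw":0,"hand":0.97},{"slide":[0.38,-2.25,5],"yaw":0,"hand":0.97}]'
python3 - <<'E'
from h import *
s=sense();im=capture("wrist");cv2.imwrite("pics/w12.png",im);b=capture("scene");cv2.imwrite("pics/sc12.png",b)
print(s["wrist_force"],s["tcp_pos"],s["moment"])
g=cv2.cvtColor(im,cv2.COLOR_BGR2GRAY);np.set_printoptions(linewidth=220)
for r in(60,100,112,140,180):print(r,im[r,280:345].astype(int).tolist()[::2])
E
```

```text
time_s: 24.62
tcp_pos: [0.5247, 0.0374, 0.2754]
ee_rot: [[-0.986, -0.165, -0.0], [-0.165, 0.986, -0.0], [0.0, 0.0, -1.0]]
wrist_force: [0.3, 0.2, -4.0]
gripper_width: 0.088
[ 0.27268274  0.17107474 -4.02073691] [0.52474139 0.03737303 0.27539169] [0.00985094 0.03996966 0.00435632]
60 [[101, 138, 165], [101, 138, 167], [98, 136, 165], [99, 138, 167], [101, 138, 167], [99, 138, 166], [98, 140, 168], [100, 139, 166], [101, 141, 169], [98, 136, 166], [97, 136, 165], [98, 135, 163], [98, 136, 165], [98, 137, 166], [98, 135, 164], [100, 137, 167], [98, 137, 166], [96, 137, 163], [99, 138, 167], [97, 137, 166], [98, 137, 165], [99, 135, 165], [99, 137, 165], [99, 137, 166], [98, 135, 164], [99, 138, 167], [98, 137, 165], [97, 135, 164], [98, 135, 162], [96, 133, 163], [98, 136, 165], [100, 137, 166], [99, 136, 166]]
100 [[84, 110, 130], [84, 107, 130], [82, 104, 125], [86, 108, 128], [80, 103, 123], [84, 106, 126], [85, 108, 126], [88, 111, 130], [88, 112, 131], [86, 109, 129], [88, 111, 131], [80, 78, 75], [90, 86, 86], [93, 90, 87], [215, 217, 207], [219, 220, 213], [135, 91, 61], [131, 78
[... 1135 characters left out ...]
41, 139, 133], [139, 138, 134], [140, 140, 134], [136, 133, 130], [138, 135, 130], [138, 136, 131], [116, 156, 186], [118, 163, 196], [122, 167, 199], [119, 164, 197]]
180 [[45, 95, 177], [49, 99, 180], [43, 94, 177], [38, 84, 157], [37, 83, 158], [39, 84, 158], [28, 60, 113], [61, 61, 60], [70, 78, 83], [133, 183, 222], [137, 188, 223], [135, 185, 223], [136, 185, 223], [84, 116, 141], [146, 156, 158], [167, 170, 164], [139, 120, 102], [110, 66, 39], [109, 64, 36], [112, 67, 39], [110, 65, 33], [111, 64, 36], [107, 62, 32], [138, 138, 133], [132, 131, 127], [135, 135, 129], [134, 132, 128], [137, 135, 130], [134, 134, 129], [140, 193, 227], [137, 190, 225], [132, 185, 223], [132, 180, 219]]
```

Run:
```python
from h import *
s=sense()
a=np.radians(9.65);X=np.array([np.cos(a),np.sin(a)]);Y=np.array([-X[1],X[0]]);W=np.array([.5195,.0504])
f=lambda p,z:(1000*(onplane("wrist",p,z,s)[:,:2]-W)@np.c_[X,Y]).round(1).tolist()
print("wall+y",f([(337.5,112),(337.5,140)],.09),"housing right",f([(294.5,112)],.06),"plate top",f([(307.5,112),(325,112)],.23),"tcp",1000*(s["tcp_pos"][:2]-W)@np.c_[X,Y])
```

```text
wall+y [[-68.7, 4.4], [-44.2, 4.8]] housing right [[-68.8, -35.7]] plate top [[-68.6, -18.0], [-68.6, -10.3]] tcp [  3.01211218 -13.4629056 ]
```

```bash
python3 -m inch '[{"slide":[0,0,-1.5],"yaw":0,"hand":0.97},{"slide":[0,0,-3],"yaw":0,"hand":0.97},{"slide":[0,0,-4.3],"yaw":0,"hand":0.97},{"slide":[0,0,-4.7],"yaw":0,"hand":0.97},{"slide":[0,0,-4.9],"yaw":0,"hand":0.97},{"slide":[0,0,-5.0],"yaw":0,"hand":0.97},{"slide":[0,0,-5.0],"yaw":0,"hand":0.97}]'
```

```text
time_s: 25.6
tcp_pos: [0.5249, 0.0376, 0.2259]
ee_rot: [[-0.986, -0.165, 0.001], [-0.165, 0.986, 0.0], [-0.001, 0.0, -1.0]]
wrist_force: [-0.0, 0.3, -2.9]
gripper_width: 0.087
```

```bash
python3 -m inch '[{"slide":[0,0,-0.1],"yaw":0,"hand":0.97},{"slide":[0,0,-0.15],"yaw":0,"hand":0.97},{"slide":[0,0,-0.15],"yaw":0,"hand":0.97}]'
```

```text
time_s: 25.98
tcp_pos: [0.525, 0.0375, 0.2258]
ee_rot: [[-0.986, -0.166, 0.002], [-0.166, 0.986, -0.0], [-0.002, -0.0, -1.0]]
wrist_force: [-2.1, 0.1, 5.7]
gripper_width: 0.092
```

The plate stands on the housing. I'll open slightly and tip it gently over onto the outer finger.

```bash
python3 -m inch '[{"slide":[0,0,0.1],"yaw":0,"hand":0.84},{"slide":[0,0,0.1],"yaw":0,"hand":0.84},{"slide":[0,0,0.1],"yaw":0,"hand":0.84},{"slide":[0.04,-0.24,0.1],"yaw":0,"hand":0.84},{"slide":[0.08,-0.5,0.1],"yaw":0,"hand":0.84},{"slide":[0.13,-0.75,0.1],"yaw":0,"hand":0.84},{"slide":[0.17,-1.0,0.1],"yaw":0,"hand":0.84},{"slide":[0.21,-1.25,0.1],"yaw":0,"hand":0.84},{"slide":[0.25,-1.5,0.1],"yaw":0,"hand":0.84},{"slide":[0.25,-1.5,0.1],"yaw":0,"hand":0.84}]'
python3 - <<'E'
from h import *
s=sense();im=capture("wrist");cv2.imwrite("pics/w13.png",im);b=capture("scene");cv2.imwrite("pics/sc13.png",b)
print(s["wrist_force"],s["tcp_pos"])
for r in(100,140):print(r,im[r,290:345].astype(int).tolist()[::2])
E
```

```text
time_s: 27.22
tcp_pos: [0.5272, 0.0223, 0.225]
ee_rot: [[-0.986, -0.165, -0.0], [-0.165, 0.986, -0.0], [0.0, -0.0, -1.0]]
wrist_force: [0.5, 0.3, -0.8]
gripper_width: 0.16
[ 0.47592316  0.30316482 -0.7542923 ] [0.52724101 0.02232836 0.22504691]
100 [[138, 136, 133], [139, 138, 135], [136, 134, 132], [140, 138, 135], [141, 139, 136], [173, 173, 168], [215, 218, 209], [215, 218, 209], [133, 80, 45], [130, 76, 43], [129, 75, 37], [133, 79, 44], [132, 78, 43], [131, 79, 43], [106, 60, 34], [75, 42, 21], [77, 45, 26], [77, 46, 24], [83, 50, 29], [79, 48, 29], [77, 45, 25], [76, 45, 24], [80, 93, 101], [84, 110, 133], [83, 115, 139], [83, 84, 80], [82, 82, 80], [88, 85, 82]]
140 [[114, 113, 109], [113, 114, 110], [114, 112, 111], [112, 111, 108], [109, 111, 106], [109, 107, 105], [212, 213, 205], [212, 214, 206], [134, 81, 47], [134, 80, 46], [133, 79, 44], [133, 77, 41], [136, 82, 47], [133, 78, 43], [108, 65, 37], [79, 46, 25], [79, 45, 22], [78, 46, 25], [80, 47, 28], [81, 51, 28], [81, 52, 30], [82, 50, 31], [82, 47, 30], [79, 45, 25], [78, 46, 22], [82, 59, 41], [89, 88, 83], [83, 84, 77]]
```

Run:
```python
from h import *
s=sense()
a=np.radians(9.65);X=np.array([np.cos(a),np.sin(a)]);Y=np.array([-X[1],X[0]]);W=np.array([.5195,.0504])
f=lambda p,z:(1000*(onplane("wrist",p,z,s)[:,:2]-W)@np.c_[X,Y]).round(1).tolist()
print(f([(301,100),(318,100),(301,140),(318,140)],.179),1000*(s["tcp_pos"][:2]-W)@np.c_[X,Y])
```

```text
[[-73.8, -36.2], [-73.8, -28.7], [-56.5, -36.4], [-56.5, -28.7]] [  2.9334675  -28.79866389]
```

```bash
python3 -m inch '[{"slide":[-0.05,0.28,0],"yaw":0,"hand":0.76},{"slide":[-0.11,0.65,0],"yaw":0,"hand":0.68},{"slide":[-0.17,1.0,0],"yaw":0,"hand":0.6},{"slide":[-0.23,1.36,0],"yaw":0,"hand":0.52},{"slide":[-0.29,1.72,0],"yaw":0,"hand":0.44},{"slide":[-0.35,2.08,0],"yaw":0,"hand":0.34},{"slide":[-0.42,2.45,0],"yaw":0,"hand":0.25},{"slide":[-0.48,2.8,0],"yaw":0,"hand":0.16},{"slide":[-0.54,3.2,0],"yaw":0,"hand":0.08},{"slide":[-0.6,3.55,0],"yaw":0,"hand":0}]'
python3 - <<'E'
from h import *
s=sense();im=capture("wrist");cv2.imwrite("pics/w14.png",im);b=capture("scene");cv2.imwrite("pics/sc14.png",b)
a=np.radians(9.65);X=np.array([np.cos(a),np.sin(a)]);Y=np.array([-X[1],X[0]]);W=np.array([.5195,.0504])
print(s["wrist_force"],s["tcp_pos"],1000*(s["tcp_pos"][:2]-W)@np.c_[X,Y])
m=cv2.inRange(im,(195,195,190),(235,235,230))
print([np.where(m[r,200:345])[0][[0,-1]]+200 if m[r,200:345].any() else None for r in(100,120,140)])
E
```

```text
time_s: 28.58
tcp_pos: [0.5211, 0.0583, 0.225]
ee_rot: [[-0.986, -0.165, -0.0], [-0.165, 0.986, -0.0], [0.0, -0.0, -1.0]]
wrist_force: [0.4, 0.6, -0.5]
gripper_width: 0.946
[ 0.4315055   0.61374196 -0.5483262 ] [0.52114615 0.05827923 0.22501884] [2.94364357 7.4918004 ]
[array([223, 225]), array([225, 226]), array([226, 228])]
```

```bash
python3 -m inch '[{"slide":[0.05,-0.3,0],"yaw":0,"hand":0},{"slide":[0.12,-0.7,0],"yaw":0,"hand":0},{"slide":[0.2,-1.2,0],"yaw":0,"hand":0},{"slide":[0.29,-1.68,-0.05],"yaw":0,"hand":0},{"slide":[0.37,-2.19,-0.1],"yaw":0,"hand":0},{"slide":[0.45,-2.66,-0.18],"yaw":0,"hand":0},{"slide":[0.54,-3.15,-0.26],"yaw":0,"hand":0},{"slide":[0.61,-3.61,-0.33],"yaw":0,"hand":0},{"slide":[0.69,-4.06,-0.4],"yaw":0,"hand":0},{"slide":[0.69,-4.06,-0.4],"yaw":0,"hand":0}]'
python3 - <<'E'
from h import *
s=sense();im=capture("wrist");cv2.imwrite("pics/w15.png",im);b=capture("scene");cv2.imwrite("pics/sc15.png",b)
a=np.radians(9.65);X=np.array([np.cos(a),np.sin(a)]);Y=np.array([-X[1],X[0]]);W=np.array([.5195,.0504])
print(s["wrist_force"],s["tcp_pos"],1000*(s["tcp_pos"][:2]-W)@np.c_[X,Y],s["gripper_width"])
h=cv2.cvtColor(im,cv2.COLOR_BGR2HSV);m=cv2.inRange(h,(100,120,40),(125,255,255));m[230:]=0
c=quad(m,(150,0,400,230));print(cv2.boundingRect(c),cv2.approxPolyDP(c,4,True).reshape(-1,2).tolist())
cv2.imwrite("pics/c15.png",np.vstack([im[:300],cv2.resize(b[60:200,220:430],(640,300),interpolation=cv2.INTER_CUBIC)]))
E
```

```text
time_s: 29.92
tcp_pos: [0.5282, 0.0171, 0.221]
ee_rot: [[-0.986, -0.165, -0.0], [-0.165, 0.986, -0.0], [0.0, -0.0, -1.0]]
wrist_force: [0.4, -1.0, -0.1]
gripper_width: 1.0
[ 0.38730213 -1.00512273 -0.14064774] [0.52819134 0.01710056 0.2210317 ] [  2.98640528 -34.28518272] 0.9998090044783436
(228, 96, 120, 134) [[228, 97], [238, 229], [344, 229], [347, 104]]
```

The plate leans on the outer finger at about 60°. Now I swing the other finger off past the plate's end, pivoting about the supporting finger.

```bash
python3 -m inch '[{"slide":[-0.76,-0.37,0],"yaw":0.18,"hand":0},{"slide":[-1.48,-0.87,0],"yaw":0.36,"hand":0},{"slide":[-2.1,-1.48,0],"yaw":0.54,"hand":0},{"slide":[-2.63,-2.18,0],"yaw":0.72,"hand":0},{"slide":[-3.05,-2.94,0],"yaw":0.9,"hand":0},{"slide":[-3.32,-3.75,0],"yaw":1.08,"hand":0},{"slide":[-3.44,-4.56,0],"yaw":1.26,"hand":0},{"slide":[-3.4,-5.37,0],"yaw":1.44,"hand":0},{"slide":[-3.25,-5.93,0],"yaw":1.571,"hand":0},{"slide":[-3.25,-5.93,0],"yaw":1.571,"hand":0}]'
python3 - <<'E'
from h import *
s=sense();im=capture("wrist");cv2.imwrite("pics/w16.png",im);b=capture("scene");cv2.imwrite("pics/sc16.png",b)
a=np.radians(9.65);X=np.array([np.cos(a),np.sin(a)]);Y=np.array([-X[1],X[0]]);W=np.array([.5195,.0504])
print(s["wrist_force"],s["tcp_pos"],1000*(s["tcp_pos"][:2]-W)@np.c_[X,Y],s["gripper_width"])
cv2.imwrite("pics/c16.png",np.vstack([im[:300],cv2.resize(b[60:200,220:430],(640,300),interpolation=cv2.INTER_CUBIC)]))
E
```

```text
time_s: 31.28
tcp_pos: [0.4962, -0.0419, 0.2215]
ee_rot: [[0.163, -0.987, 0.002], [-0.987, -0.163, 0.0], [0.0, -0.002, -1.0]]
wrist_force: [1.4, -2.0, 1.7]
gripper_width: 0.998
[ 1.40447191 -2.03525088  1.69465237] [ 0.49616944 -0.04194392  0.22146385] [-38.47996395 -87.12638015] 0.9977229157572124
```

View pics/c16.png

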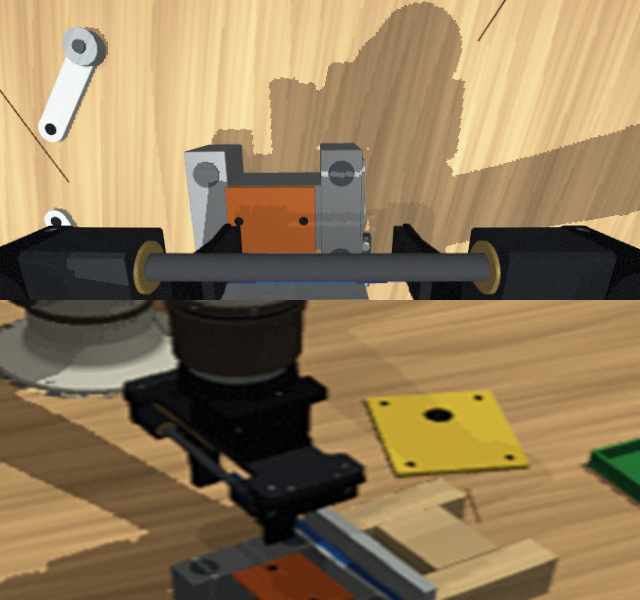

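The last crop shows the second finger clear of the plate. The plate is only partly visible, with a blue and grey edge near row 280 in the wrist view, so I'll check its angle by projection.

```bash
cat >> h.py <<'E'
A_=np.radians(9.65);X_=np.array([np.cos(A_),np.sin(A_)]);Y_=np.array([-X_[1],X_[0]]);W_=np.array([.5195,.0504])
def jig(x,y,z):return np.r_[W_+(x*X_+y*Y_)/1000,z/1000]
def proj(n,P,s=None):
    m=camera_model(n)
    if n=="wrist":
        T=m["tool_from_camera"];R=s["ee_rot"]@T[:3,:3];o=s["tcp_pos"]+s["ee_rot"]@T[:3,3]
    else:R=m["orientation"];o=m["xyz"]
    p=(np.atleast_2d(P)-o)@R;u=np.c_[-p[:,0]/p[:,2],p[:,1]/p[:,2]];r=(u**2).sum(1)[:,None];u=u*(1+m["k1"]*r)
    return (u*[1,1]*m["mtx"][0,0]*np.array([1,-1])+m["mtx"][:2,2]).round(0).astype(int).tolist()
E
python3 - <<'E'
from h import *
s=sense();im=cv2.imread("pics/w16.png");b=cv2.imread("pics/sc16.png")
print("chk sheet corner",proj("wrist",[jig(40,-99,66),jig(-36,-99,66)],s), proj("scene",[jig(40,-99,66),jig(-36,-99,66)]))
for th in(50,60,70,80,90,95):
    t=np.radians(th);p=-18
    P=[jig(sx*75-2,p-120*np.cos(t)+k*8*np.sin(t),60+120*np.sin(t)+k*8*np.cos(t)) for sx in(1,-1) for k in(0,1)]
    print(th,proj("wrist",P,s),proj("scene",P))
hs=cv2.cvtColor(b,cv2.COLOR_BGR2HSV);m=cv2.inRange(hs,(100,110,30),(125,255,255));c=quad(m,(240,80,400,230));print("scene blue",cv2.boundingRect(c),cv2.contourArea(c),cv2.approxPolyDP(c,2,True).reshape(-1,2).tolist())
print("wrist col 330",im[255:320,330].tolist()[::3])
E
```

```text
chk sheet corner [[223, 203], [314, 203]] [[313, 170], [295, 192]]
50 [[123, 161], [120, 148], [384, 161], [385, 148]] [[324, 187], [327, 190], [287, 231], [289, 233]]
60 [[116, 124], [113, 110], [387, 124], [388, 109]] [[332, 194], [334, 197], [293, 237], [296, 240]]
70 [[112, 85], [111, 70], [388, 84], [389, 69]] [[339, 201], [343, 203], [301, 244], [303, 246]]
80 [[112, 47], [114, 34], [388, 46], [388, 32]] [[348, 207], [351, 209], [308, 249], [311, 250]]
90 [[118, 14], [120, 3], [387, 12], [386, 1]] [[356, 211], [359, 213], [316, 253], [319, 254]]
95 [[122, 0], [125, -9], [385, -2], [384, -11]] [[360, 213], [363, 214], [320, 254], [323, 255]]
scene blue (322, 169, 8, 8) 24.0 [[322, 169], [329, 176]]
wrist col 330 [[58, 55, 54], [65, 62, 61], [71, 68, 66], [77, 75, 72], [76, 75, 72], [82, 75, 73], [81, 77, 76], [78, 76, 74], [71, 68, 64], [145, 91, 57], [88, 87, 84], [90, 89, 86], [88, 86, 85], [90, 87, 84], [85, 85, 82], [164, 163, 158], [209, 208, 200], [203, 202, 195], [102, 114, 119], [41, 76, 93], [43, 78, 95], [38, 75, 91]]
```

The projection was mirrored in rows; corrected, the picture matches a plate at 60° resting on the finger. I'll lower along the arc, pressing towards the wall.

```bash
sed -i 's/np.array(\[1,-1\])/np.array([1,1])/' h.py; python3 -m inch '[{"slide":[0.07,-0.4,-0.24],"yaw":0,"hand":0},{"slide":[0.14,-0.81,-0.49],"yaw":0,"hand":0},{"slide":[0.2,-1.17,-0.76],"yaw":0,"hand":0},{"slide":[0.26,-1.53,-1.05],"yaw":0,"hand":0},{"slide":[0.32,-1.85,-1.37],"yaw":0,"hand":0},{"slide":[0.37,-2.16,-1.7],"yaw":0,"hand":0},{"slide":[0.41,-2.44,-2.04],"yaw":0,"hand":0},{"slide":[0.46,-2.7,-2.38],"yaw":0,"hand":0},{"slide":[0.46,-2.7,-2.38],"yaw":0,"hand":0}]'
cat >> h.py <<'E'
def blue(n,tag,roi):
    im=capture(n);cv2.imwrite(f"pics/{tag}.png",im)
    m=cv2.inRange(cv2.cvtColor(im,cv2.COLOR_BGR2HSV),(100,110,30),(125,255,255))
    c=quad(m,roi);print(n,"blue",cv2.boundingRect(c),cv2.contourArea(c),cv2.approxPolyDP(c,3,True).reshape(-1,2).tolist())
def pred(n,ths,p=None):
    s=sense()
    for th in ths:
        t=np.radians(th);q=-7.5-8*np.sin(t) if p is None else p
        P=[jig(sx*75-2,q-l*np.cos(t)+8*np.sin(t),60+l*np.sin(t)+8*np.cos(t)) for l,sx in((120,1),(120,-1),(0,-1),(0,1))]
        print(th,proj(n,P,s))
E
python3 - <<'E'
from h import *
s=sense();print(s["wrist_force"],1000*(s["tcp_pos"][:2]-W_)@np.c_[X_,Y_],s["tcp_pos"])
blue("scene","sc17",(240,60,420,260));pred("scene",(35,40,45,50))
E
```

```text
time_s: 32.5
tcp_pos: [0.4997, -0.069, 0.1966]
ee_rot: [[0.165, -0.986, -0.002], [-0.986, -0.165, 0.0], [-0.0, 0.002, -1.0]]
wrist_force: [0.7, -2.8, 0.8]
gripper_width: 1.001
[ 0.73388774 -2.83400419  0.82409619] [ -39.5000838  -114.42900654] [ 0.49974047 -0.06903122  0.19662064]
scene blue (305, 167, 50, 37) 823.0 [[306, 174], [305, 178], [321, 196], [354, 203], [323, 167]]
35 [[320, 200], [283, 156], [319, 162], [356, 202]]
40 [[322, 196], [285, 153], [319, 162], [356, 202]]
45 [[325, 193], [288, 149], [319, 162], [356, 203]]
50 [[329, 189], [291, 146], [319, 162], [356, 203]]
```

```bash
python3 -m inch '[{"slide":[0.05,-0.28,-0.41],"yaw":0,"hand":0},{"slide":[0.09,-0.53,-0.83],"yaw":0,"hand":0},{"slide":[0.13,-0.77,-1.26],"yaw":0,"hand":0},{"slide":[0.17,-1.0,-1.71],"yaw":0,"hand":0},{"slide":[0.2,-1.19,-2.17],"yaw":0,"hand":0},{"slide":[0.235,-1.38,-2.64],"yaw":0,"hand":0},{"slide":[0.26,-1.54,-3.12],"yaw":0,"hand":0},{"slide":[0.29,-1.7,-3.61],"yaw":0,"hand":0},{"slide":[0.29,-1.7,-3.61],"yaw":0,"hand":0}]'
python3 - <<'E'
from h import *
s=sense();print(s["wrist_force"],1000*(s["tcp_pos"][:2]-W_)@np.c_[X_,Y_],s["tcp_pos"])
blue("scene","sc18",(240,60,420,260));pred("scene",(10,15,20,25,30))
E
```

```text
time_s: 33.67
tcp_pos: [0.5031, -0.0859, 0.1607]
ee_rot: [[0.165, -0.986, -0.001], [-0.986, -0.165, -0.0], [-0.0, 0.001, -1.0]]
wrist_force: [0.0, -1.1, -0.0]
gripper_width: 1.001
[ 0.01479985 -1.13915929 -0.03774537] [ -39.05281036 -131.64431089] [ 0.5030672  -0.08592795  0.16069453]
scene blue (299, 162, 57, 49) 1311.0 [[299, 190], [313, 210], [355, 202], [320, 162], [318, 180]]
10 [[311, 218], [276, 174], [319, 161], [356, 202]]
15 [[312, 215], [276, 171], [319, 161], [356, 202]]
20 [[314, 211], [277, 167], [319, 161], [356, 202]]
25 [[315, 208], [279, 164], [319, 162], [356, 202]]
30 [[317, 204], [281, 160], [319, 162], [356, 202]]
```

Run:
```python
from h import *
F=[]
for i in range(6):
    im=capture("scene");F.append(sense()["wrist_force"])
F=np.array(F);print(F.round(1).tolist(),F.mean(0))
blue("scene","sc19",(240,60,420,260))
im=cv2.imread("pics/sc19.png");g=im
# front side edge profile: columns 318..350, find lower boundary of blue
m=cv2.inRange(cv2.cvtColor(im,cv2.COLOR_BGR2HSV),(100,110,30),(125,255,255))
print([(c,int(np.where(m[150:240,c])[0].max()+150)) for c in range(312,356,4) if m[150:240,c].any()])
```

```text
[[0.5, -2.2, -1.8], [0.4, -2.0, -1.0], [0.4, -2.3, -1.2], [0.5, -1.5, -0.8], [0.4, -1.3, -1.1], [0.1, -0.9, -1.2]] [ 0.37782461 -1.67698828 -1.20737762]
scene blue (299, 162, 57, 49) 1303.5 [[299, 190], [313, 210], [355, 202], [320, 162], [318, 180]]
[(312, 209), (316, 210), (320, 209), (324, 208), (328, 208), (332, 207), (336, 206), (340, 205), (344, 204), (348, 204), (352, 203)]
```

```bash
python3 -m inch '[{"slide":[-0.01,0.07,0],"yaw":0,"hand":0},{"slide":[-0.025,0.15,0],"yaw":0,"hand":0},{"slide":[-0.03,0.18,-0.1],"yaw":0,"hand":0},{"slide":[-0.03,0.18,-0.1],"yaw":0,"hand":0}]'
python3 - <<'E'
from h import *
s=sense();print(s["wrist_force"],1000*(s["tcp_pos"][:2]-W_)@np.c_[X_,Y_],s["tcp_pos"])
blue("scene","sc20",(240,60,420,260))
E
```

```text
time_s: 34.58
tcp_pos: [0.5032, -0.0849, 0.1607]
ee_rot: [[0.165, -0.986, 0.001], [-0.986, -0.165, -0.001], [0.001, -0.001, -1.0]]
wrist_force: [2.0, -7.3, 0.2]
gripper_width: 1.004
[ 2.0482275  -7.30648972  0.21003127] [ -38.76183578 -130.66093029] [ 0.50318922 -0.08490971  0.16070455]
scene blue (299, 162, 57, 49) 1302.5 [[299, 190], [313, 210], [355, 202], [320, 162], [318, 180]]
```

```bash
python3 -m inch '[{"slide":[0.01,-0.05,-0.24],"yaw":0,"hand":0},{"slide":[0.015,-0.1,-0.49],"yaw":0,"hand":0},{"slide":[0.02,-0.14,-0.74],"yaw":0,"hand":0},{"slide":[0.03,-0.18,-0.99],"yaw":0,"hand":0},{"slide":[0.03,-0.21,-1.25],"yaw":0,"hand":0},{"slide":[0.04,-0.25,-1.5],"yaw":0,"hand":0},{"slide":[0.05,-0.28,-1.65],"yaw":0,"hand":0},{"slide":[0.05,-0.28,-1.65],"yaw":0,"hand":0}]'
python3 - <<'E'
from h import *
s=sense();print(s["wrist_force"],1000*(s["tcp_pos"][:2]-W_)@np.c_[X_,Y_],s["tcp_pos"])
blue("scene","sc21",(240,60,420,260));pred("scene",(5,10,12,15))
im=cv2.imread("pics/sc21.png");m=cv2.inRange(cv2.cvtColor(im,cv2.COLOR_BGR2HSV),(100,110,30),(125,255,255))
print([(c,int(np.where(m[150:240,c])[0].max()+150)) for c in range(308,356,4) if m[150:240,c].any()])
E
```

```text
time_s: 35.62
tcp_pos: [0.5038, -0.0885, 0.1443]
ee_rot: [[0.164, -0.987, 0.001], [-0.987, -0.164, -0.002], [0.002, -0.001, -1.0]]
wrist_force: [1.3, -11.4, 0.5]
gripper_width: 1.003
[  1.31258837 -11.36481957   0.48765242] [ -38.71998377 -134.33966274] [ 0.50384714 -0.08852937  0.14427831]
scene blue (298, 162, 58, 55) 1515.5 [[306, 166], [317, 173], [318, 181], [298, 199], [312, 216], [355, 203], [320, 162]]
5 [[311, 222], [275, 178], [319, 161], [356, 202]]
10 [[311, 218], [276, 174], [319, 161], [356, 202]]
12 [[312, 217], [276, 173], [319, 161], [356, 202]]
15 [[312, 215], [276, 171], [319, 161], [356, 202]]
[(308, 211), (312, 216), (316, 215), (320, 214), (324, 213), (328, 211), (332, 210), (336, 209), (340, 207), (344, 206), (348, 205), (352, 203)]
```

```bash
python3 -m inch '[{"slide":[0.01,-0.03,-0.2],"yaw":0,"hand":0},{"slide":[0.01,-0.06,-0.4],"yaw":0,"hand":0},{"slide":[0.015,-0.09,-0.6],"yaw":0,"hand":0},{"slide":[0.02,-0.11,-0.8],"yaw":0,"hand":0},{"slide":[0.02,-0.13,-1.0],"yaw":0,"hand":0},{"slide":[0.02,-0.14,-1.2],"yaw":0,"hand":0},{"slide":[0.02,-0.14,-1.2],"yaw":0,"hand":0}]'
python3 - <<'E'
from h import *
s=sense();print(s["wrist_force"],1000*(s["tcp_pos"][:2]-W_)@np.c_[X_,Y_],s["tcp_pos"])
blue("scene","sc22",(240,60,420,260));pred("scene",(0,3,5,8))
im=cv2.imread("pics/sc22.png");m=cv2.inRange(cv2.cvtColor(im,cv2.COLOR_BGR2HSV),(100,110,30),(125,255,255))
print([(c,int(np.where(m[150:240,c])[0].max()+150)) for c in range(308,356,4) if m[150:240,c].any()])
print("flat66",proj("scene",[jig(73,-127.5,74),jig(73,-7.5,74),jig(-77,-7.5,74)]))
E
```

```text
time_s: 36.55
tcp_pos: [0.5042, -0.0902, 0.1327]
ee_rot: [[0.164, -0.987, 0.002], [-0.987, -0.164, -0.002], [0.002, -0.001, -1.0]]
wrist_force: [0.8, -12.9, 1.7]
gripper_width: 0.997
[  0.76651648 -12.90556883   1.66244755] [ -38.65924744 -136.02893618] [ 0.50419019 -0.09018456  0.13267107]
scene blue (297, 162, 59, 59) 1686.0 [[321, 162], [302, 167], [317, 179], [316, 190], [297, 200], [311, 220], [355, 202]]
0 [[311, 225], [276, 181], [319, 161], [356, 202]]
3 [[311, 223], [275, 179], [319, 161], [356, 202]]
5 [[311, 222], [275, 178], [319, 161], [356, 202]]
8 [[311, 220], [276, 176], [319, 161], [356, 202]]
[(308, 216), (312, 220), (316, 219), (320, 217), (324, 215), (328, 213), (332, 212), (336, 210), (340, 208), (344, 206), (348, 205), (352, 203)]
flat66 [[311, 223], [356, 200], [319, 160]]
```

```bash
python3 -m inch '[{"slide":[0.01,-0.04,-0.2],"yaw":0,"hand":0},{"slide":[0.015,-0.08,-0.4],"yaw":0,"hand":0},{"slide":[0.02,-0.1,-0.6],"yaw":0,"hand":0},{"slide":[0.02,-0.12,-0.8],"yaw":0,"hand":0},{"slide":[0.02,-0.14,-1.0],"yaw":0,"hand":0},{"slide":[0.02,-0.14,-1.0],"yaw":0,"hand":0}]'
python3 - <<'E'
from h import *
s=sense();print(s["wrist_force"],1000*(s["tcp_pos"][:2]-W_)@np.c_[X_,Y_],s["tcp_pos"])
blue("scene","sc23",(240,60,420,260))
im=cv2.imread("pics/sc23.png");m=cv2.inRange(cv2.cvtColor(im,cv2.COLOR_BGR2HSV),(100,110,30),(125,255,255))
print([(c,int(np.where(m[150:240,c])[0].max()+150)) for c in range(308,356,4) if m[150:240,c].any()])
E
```

```text
time_s: 37.35
tcp_pos: [0.5046, -0.0908, 0.1227]
ee_rot: [[0.164, -0.986, 0.002], [-0.986, -0.164, -0.001], [0.002, -0.002, -1.0]]
wrist_force: [0.8, -7.5, 2.7]
gripper_width: 0.998
[ 0.78030094 -7.53805116  2.74898786] [ -38.36882372 -136.6554625 ] [ 0.50458153 -0.09075354  0.12273507]
scene blue (297, 161, 60, 62) 1807.5 [[321, 161], [301, 168], [304, 175], [317, 182], [315, 194], [297, 204], [311, 222], [356, 200]]
[(308, 219), (312, 222), (316, 221), (320, 219), (324, 217), (328, 215), (332, 213), (336, 211), (340, 208), (344, 206), (348, 205), (352, 202)]
```

```bash
python3 -m inch '[{"slide":[0,-0.02,-0.15],"yaw":0,"hand":0},{"slide":[0.01,-0.05,-0.3],"yaw":0,"hand":0},{"slide":[0.015,-0.1,-0.3],"yaw":0,"hand":0},{"slide":[0.03,-0.15,-0.3],"yaw":0,"hand":0},{"slide":[0.05,-0.3,-0.3],"yaw":0,"hand":0},{"slide":[0.17,-1.0,-0.3],"yaw":0,"hand":0},{"slide":[0.4,-2.5,-0.3],"yaw":0,"hand":0},{"slide":[0.5,-3,3],"yaw":0,"hand":0},{"slide":[0.5,-5,8],"yaw":0,"hand":0},{"slide":[0.5,-7,12],"yaw":0,"hand":0}]'
python3 - <<'E'
from h import *
s=sense();print(s["wrist_force"],1000*(s["tcp_pos"][:2]-W_)@np.c_[X_,Y_],s["tcp_pos"])
blue("scene","sc24",(240,60,420,260));blue("top","t24",(260,150,380,260))
im=cv2.imread("pics/sc24.png");m=cv2.inRange(cv2.cvtColor(im,cv2.COLOR_BGR2HSV),(100,110,30),(125,255,255))
print([(c,int(np.where(m[150:240,c])[0].max()+150)) for c in range(308,356,4) if m[150:240,c].any()])
E
```

```text
time_s: 38.65
tcp_pos: [0.5088, -0.1609, 0.2433]
ee_rot: [[0.165, -0.986, 0.001], [-0.986, -0.165, -0.0], [0.0, -0.001, -1.0]]
wrist_force: [1.0, -0.1, -0.0]
gripper_width: 1.004
[ 0.97831816 -0.07063779 -0.02248203] [ -46.01527837 -206.54540724] [ 0.50875886 -0.16093632  0.24334596]
scene blue (278, 161, 78, 62) 2624.5 [[321, 161], [278, 179], [311, 222], [355, 201]]
top blue (328, 201, 8, 16) 81.5 [[328, 201], [329, 216], [335, 216], [333, 203]]
[(308, 219), (312, 223), (316, 221), (320, 219), (324, 217), (328, 215), (332, 213), (336, 211), (340, 208), (344, 206), (348, 205), (352, 202)]
```

```bash
python3 -m inch '[{"slide":[-3,-5,4],"yaw":0,"hand":0},{"slide":[-6,-10,6],"yaw":0,"hand":0},{"slide":[-9,-15,6],"yaw":0,"hand":0},{"slide":[-10,-20,6],"yaw":0,"hand":0},{"slide":[-10,-20,6],"yaw":0,"hand":0}]'
python3 - <<'E'
from h import *
for n,roi in(("scene",(240,60,420,260)),("top",(260,150,380,260))):
    im=capture(n);cv2.imwrite(f"pics/{n}_end.png",im)
    hs=cv2.cvtColor(im,cv2.COLOR_BGR2HSV);m=cv2.inRange(hs,(100,90,30),(125,255,255));c=quad(m,roi)
    r=rect(n,c,.074);q=np.array(r[0])/1000-W_
    print(n,r,"jig xy",1000*q@np.c_[X_,Y_])
    for v in range(0,1):print([ (1000*(p[:2]-W_)@np.c_[X_,Y_]).round(1).tolist() for p in onplane(n,cv2.approxPolyDP(c,3,True).reshape(-1,2),.074)])
    o=orange(im)[roi[1]:roi[3],roi[0]:roi[2]];print("orange px visible",int((o>0).sum()))
a=cv2.imread("pics/top_end.png");b=cv2.imread("pics/top0.png");d=cv2.absdiff(a,b).max(2)
print("bystanders diff arms",d[115:150,250:365].mean(),"cam",d[148:180,178:210].mean())
E
```

```text
time_s: 39.38
tcp_pos: [0.4069, -0.3626, 0.3003]
ee_rot: [[0.16, -0.987, -0.002], [-0.987, -0.16, 0.001], [-0.001, 0.002, -1.0]]
wrist_force: [-0.4, 1.0, -0.8]
gripper_width: 1.001
scene ((529.4653930664062, -15.45025634765625), (151.5374755859375, 123.53189086914062), 9.85571002960205) jig xy [ -1.21403695 -66.58897382]
[[-73.7, -5.2], [-74.2, -122.3], [71.1, -125.2], [72.0, -8.1]]
orange px visible 0
top ((527.3131103515625, -16.320045471191406), (148.9411163330078, 116.5754623413086), 9.8908052444458) jig xy [ -3.48166713 -67.08567027]
[[67.2, -123.3], [70.8, -12.3], [-76.1, -10.7], [-75.2, -123.1]]
orange px visible 0
bystanders diff arms 4.472049689440993 cam 3.7099609375
```

```bash
python3 -c "
from station import *
print(finish_job(),sense()['time_s'])"
```

```text
the job is handed in; nothing more can be done
the job is handed in; nothing more can be done
```

The job is handed in at about 39 s. The orange sheet is on the housing, and the plate lies over it blue side up against the wall.

**Sheet:** My first attempt to lower it stopped with the fingertips on the housing top, and the wrist force read about 63 N. I put the sheet back on the stand, gripped it by the tips and laid it down. It measured about 3 mm off centre along the wall and under 1 mm across.

**Plate:**
- I levered it up against the wall with the fingers on its outer edge and left it standing there, leaning on the wall.
- I then gripped it, carried it over the wall and set it on edge on the housing.
- From there I lowered it on one finger. In every check on the way down it was still in contact with the finger and never dropped.

**Last checks, by image measurement only:**

| Check | Result |
|---|---|
| Blue side | up |
| Flatness | corners within 2–3 px of those predicted for lying flat on the sheet |
| Angle | 9.9°, against about 9.65° for the jig |
| Centre | about 2–3 mm from the housing centre; the two cameras differ by about 2 mm |
| Gap to wall | under about 4 mm |
| Roller arms and cam wheel | no visible change |
| Robot | clear of everything |

Once covered, the sheet could not be seen, so its final position under the plate is not directly confirmed.

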